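Unload the coupon conditioning fixture with its sprung catch wedged back

TASK

The seal coupons in the conditioning fixture are due for testing: lift the red plunger knob, slide the clear cover fully open until the plunger drops in again, push the green block right down between the blue lug and the steel pillar so that it holds the sprung catch back by itself, and then, without forcing any against the catch, lay every coupon flat in the steel tray, none on top of another. When the nest is empty, pull the block out so that the catch springs shut, lay it back on the cork mat, and slide the cover fully shut with the plunger dropped home. Leave the tape, the filter and the pen where they are.

Things in the scene. Friction and masses are not known exactly. Their poses are not given: they have to be found in the camera images.
- fixture: Flat aluminium conditioning fixture, fixed; base plate x -82 to 104, y -168 to 322, z 0 to 8 mm. Origin: underside, middle of the coupon nest; its x points away from the robot along the coupons, y along the row (the way the cover opens). Guide rails along y at x -74 and 96 mm, 50 mm high. The four places lie at x 0, y -60, -20, 20, 60 mm.
- nest (a point): Middle of the nest, 26 mm above the worktop: level of the black ledges on which the coupons' tabs lie, with ribs 6 mm high and 12 mm wide between the tabs. Between the ledges (fixture x -22 to 22 mm) an open trench runs under the coupons' waists, its floor 8 mm above the worktop, room for fingertips on both sides of each waist.
- cover (a joint): Sliding cover: clear pane in an aluminium frame, top 56 mm above the worktop, plunger at its left end. In m: 0 shut over the nest, 0.190 (end stop) fully open to the fixture's +y, its edge then at y 98 mm, clear of all places. 1 N friction. The plunger locks it at 0 and at 0.190, with 1.5 mm play.
- plunger (a joint): Spring index plunger on the cover. In m: 0 pin home in a hole, 0.011 pulled right up. Pin 6 mm deep: lift the knob 7 mm or more (3.5 to 6 N) and keep it lifted, in the same grasp, while sliding the cover by it. Let go over a hole it drops in; let go elsewhere it rides on the strip at about 0.006 until the cover reaches a hole.
- plunger_knob (a point): Red round plunger knob, 26 mm across, 25 mm tall, narrower below; the point is on its axis, 10 mm under its top, 88 mm above the worktop when home; it moves with plunger and cover.
- catch (a joint): Sprung blue catch bar along the far (+x) ends of the coupons. Its nose overhangs each coupon by 4 mm, 3 mm above it, so none can be lifted out. In m: 0 sprung shut, 0.013 fully drawn back to the fixture's +x; from 0.006 the coupons are free. Spring 2 N at 0 and 0.2 N more per mm; it snaps shut when nothing holds it.
- wedge_seat (a point): Where the centre of the block's underside stands when it is pushed right down: on top of the black step, 30 mm above the worktop, between the fixed steel pillar (robot side) and the blue lug (far side). The block goes in lying, its length along the fixture's y. 10 to 20 N straight down drives the catch back about 9 mm; the block then stays by friction.
- lug_tip (a point): Top of the blue lug, an upright blade on the right-hand end of the catch bar, 64 mm above the worktop, 16 mm wide along the fixture's y, like the pillar before it. Gap between them, catch shut: 12 mm at the step, 30 mm at the tops; straight above the seat the block enters with 3 mm to spare. Grip the block by its ends, so that the fingers pass beside the blades.
- block_mid (a point): Green urethane packing block, 22 x 42 x 22 mm, its length along its own y, lying on the cork mat; the point is its centre. About 30 g.
- mat: Round cork mat, 100 mm across, 3 mm thick, fixed; origin at the centre of its underside. Home of the green block.
- tray: Shallow steel specimen tray, fixed, 130 mm (its x) by 200 mm (its y), walls 2 mm thick and 19 mm high; origin at the centre of its underside, inner floor 2 mm up; its x points roughly away from the robot.
- coupon_a_mid (a point): White moulded coupon, a dog-bone plate 96 mm long (its x), 8 mm thick, with 25 mm wide tabs at both ends (outer 30 mm) and a waist 14 mm wide in the middle 36 mm; the point is at its centre, half-way up. In the nest it lies along the fixture's x. May be absent. About 20 g.
- coupon_b_mid (a point): Pale grey moulded coupon, a dog-bone plate 96 mm long (its x), 8 mm thick, with 25 mm wide tabs at both ends (outer 30 mm) and a waist 14 mm wide in the middle 36 mm; the point is at its centre, half-way up. In the nest it lies along the fixture's x. May be absent. About 20 g.
- coupon_c_mid (a point): Blue moulded coupon, a dog-bone plate 96 mm long (its x), 8 mm thick, with 25 mm wide tabs at both ends (outer 30 mm) and a waist 14 mm wide in the middle 36 mm; the point is at its centre, half-way up. In the nest it lies along the fixture's x. May be absent. About 20 g.
- coupon_d_mid (a point): Blue moulded coupon, a dog-bone plate 96 mm long (its x), 8 mm thick, with 25 mm wide tabs at both ends (outer 30 mm) and a waist 14 mm wide in the middle 36 mm; the point is at its centre, half-way up. In the nest it lies along the fixture's x. May be absent. About 20 g.
- tape_mid (a point): Bystander: roll of beige tape, 96 mm across, 25 mm high, lying flat on the bench; point at its centre.
- filter_mid (a point): Bystander: white in-line filter with a teal nut, 92 mm long, 24 mm thick, lying behind the fixture; point at its centre.
- pen_mid (a point): Bystander: white marker pen with black cap, 135 mm long, 17 mm thick, lying in front of the fixture; point at its centre.
Things that resemble listed ones, but are neither listed nor needed, are in the scene too. Of the things like the part that bears block_mid, leave any that is purple; of the rest the smaller one is meant.

How it is judged (in metres and radians):
On the way, in this order (a step that is already met when the one before it is completed fails the run):
1. the cover is fully open with its plunger dropped in, and the block alone, untouched by the fingers, holds the catch back (value of joint cover above 0.184 m and value of joint plunger below 0.003 m and value of joint catch above 0.006 m and contact force between block and catch above 0.2 N and contact force between the fingers and block below 0.05 N and contact force between the arm and catch below 0.05 N), for 0.3 s.
2. every coupon lies flat in the tray (x of coupon_a_mid in the frame of tray between -0.05 and 0.05 m and y of coupon_a_mid in the frame of tray between -0.09 and 0.09 m and z of each of coupon_a_mid, coupon_b_mid, coupon_c_mid, coupon_d_mid in the frame of tray below 0.01 m and angle between the z axis of each of coupon_a_mid, coupon_b_mid, coupon_c_mid, coupon_d_mid and the z axis of tray, either way round below 0.15 rad and x of coupon_b_mid in the frame of tray between -0.05 and 0.05 m and y of coupon_b_mid in the frame of tray between -0.09 and 0.09 m and x of coupon_c_mid in the frame of tray between -0.05 and 0.05 m and y of coupon_c_mid in the frame of tray between -0.09 and 0.09 m and x of coupon_d_mid in the frame of tray between -0.05 and 0.05 m and y of coupon_d_mid in the frame of tray between -0.09 and 0.09 m), for 0.3 s.
At the end, for the whole second after the job is handed in: Every coupon lies flat (within 0.15 rad) on the floor of the tray, none on another, at rest; the catch is sprung shut (within 2 mm); the cover is shut within 5 mm with the plunger home within 3 mm; the block lies on the cork mat, its centre within 47 mm of the mat's centre (all of step 2 and linear speed of each of coupon_a, coupon_b, coupon_c, coupon_d, block below 0.02 m/s and value of joint catch below 0.002 m and value of joint cover below 0.005 m and value of joint plunger below 0.003 m and horizontal distance between block_mid and mat below 0.047 m and height (world z) of block_mid below 0.019 m); the robot touches nothing.
It fails at once if a coupon is forced against the catch (over 20 N) (contact force between any of coupon_a, coupon_b, coupon_c, coupon_d and catch above 20 N).
It fails at once if the tape, the filter or the pen is moved more than 25 mm (distance of any of tape_mid, filter_mid, pen_mid from where it was at the start of the episode above 0.025 m).
Of coupon_a, coupon_b, coupon_c, coupon_d only 2 to 4 are there at a start; the rules pass over those that are not, and their reading is None.
At some moment in a run one of block may be knocked a few centimetres aside while the robot is not near it.
Once in a run the grip may slacken for a moment while it holds something.
It also fails if it takes over 210 s, if anything falls off the work surface, if the arm or the gripper's body presses on something with over 40 N, if the wrist force passes 120 N, or if a joint passes its speed limit or range.

ROBOT

A 6-joint arm with a two-finger parallel gripper is mounted at the origin on a cart in front of the work surface, level with it; the furniture and walls round the work are solid. World frame = base frame: x ahead of the robot, y to its left, z up, the work surface at z = 0. Lengths are in mm, angles in rad, forces in N, time in s.
With the tool pointing down it reaches from about 275 to 825 mm from the base axis. Payload 4.9 kg.
Tool frame: the origin (TCP) lies at the very end of the fingers, on their centre line; the grasp point (between the pads) lies 19 mm behind it; z points along the fingers, y is the direction in which the jaws open and shut (so a half turn about z gives the same grasp; the last joint's range is limited). The gripper opens to 85 mm and grips with 20 to 120 N. Pads are 22 mm wide; open, the fingers measure 114 mm over their backs; the gripper's body (76 mm by 85 mm) begins 54 mm behind the grasp point. The pads swing forward as they close: fully open they stand 13 mm farther back than shut.
Start: joints at [-1.307, 0.326, -0.193, 1.052, 0, 1.437], TCP at [213.078, -507.066, 231.281] pointing down, gripper open.
Joint ranges: [-2.65, 2.65], [-0.97, 1.79], [-1.3, 1.35], [-1.93, 2.1], [-1.47, 1.37], [-3.14, 3.14]. Speed limits (rad/s): [2.57, 2.57, 3.14, 3.14, 3.14, 3.14].

INTERFACE

Orientations are given as [roll, pitch, yaw] about the fixed x, y, z axes, in that order (R = Rz(yaw) Ry(pitch) Rx(roll)).
In Python, from bench import bot, solve_ik, imaging gives the robot as it stands. Calls block until the motion is done:
- bot.move_ptp(position, orientation): joint-space move of the TCP to a pose.
- bot.movel(position, rot=None, max_speed=150, threshold=None): straight line of the TCP; rot=None keeps the orientation; max_speed is the mean speed in mm/s. With threshold (N) it stops when the force on the tool has changed by that much, and returns True; else False.
- bot.move_j(angles): joint-space move.
- bot.grip(opening, effort=None): opening from 0.0 (shut) to 1.0 (fully open); effort is the grip in N (None keeps the last); returns when the fingers have stopped.
- bot.dwell(seconds).
- solve_ik(position, orientation): joint angles nearest the present ones, or None.
- bot.get_state(): the state.
- imaging.capture(name): name is "scene" or "side" or "wrist"; returns the picture (384x512x3 uint8, blue, green, red); there is no depth.
- imaging.camera_model(name): a dict with "K" (3x3 intrinsics, pixels), "position" and "rotation" of the camera in the world. Camera axes: x right, y up, looking along -z (the intrinsics and any distortion apply to the point x, -y, -z); pixel columns grow to the right and rows downward; lengths in mm; the calibration is good to about 2 mm. The wrist camera is an equidistant fisheye: a pixel r from the principal point sees the ray r / f radians off the axis. A picture is of the moment at which its call begins: read the wrist's pose just before it. camera_model takes no time and is no camera call; for the wrist camera it gives the pose at the moment of the call.
A pose or a line that the arm cannot do raises bot.IKError and nothing moves.
- bot.sign_off(): hands the job in, once; it reports no verdict.
The state is a dict: "t": time; "qpos": joint angles; "joint_velocities": joint speeds; "effort": joint torques, N m; "tcp_pos": TCP position; "orientation": TCP orientation; "contact_force": force on the tool from outside, world axes, zero at the start; "wrist_torque": the same for the moment, N m; "opening": opening from 0.0 (shut) to 1.0 (fully open).
Only numpy, scipy, OpenCV 4.12 (cv2) and the standard library are available. Lean on these libraries where they do the work, as an engineer would, in place of code of your own. Each camera call takes 0.05 s, during which the arm holds its last target.

## Working session

There is one attempt and no reset: what is moved stays moved. The work goes in short steps, each a Python script; the robot and the scene stay as the last script left them, time stands still between calls to the robot, and variables do not carry over. Pictures are saved under pics/ and viewed, and the job is handed in when it is done.

```bash
ls; mkdir -p pics
python3 - <<'E'
from bench import bot, solve_ik, imaging
import cv2
for n in ["scene","side","wrist"]:
    im=imaging.capture(n); cv2.imwrite(f"pics/a_{n}.png",cv2.resize(im,(800,600),interpolation=cv2.INTER_CUBIC))
    m=imaging.camera_model(n); print(n,m)
print(bot.get_state())
E
```

```text
pics
scene {'K': array([[368.95166541,   0.        , 255.7450178 ],
       [  0.        , 368.95166541, 187.77342848],
       [  0.        ,   0.        ,   1.        ]]), 'position': array([ 65.32173855, 482.74901266, 932.93287446]), 'rotation': array([ 0.75506987, -0.01090137, -2.43832027])}
side {'K': array([[376.87675309,   0.        , 256.25873642],
       [  0.        , 376.87675309, 193.8951409 ],
       [  0.        ,   0.        ,   1.        ]]), 'position': array([360.7418485 , 666.51224594, 629.65799509]), 'rotation': array([ 0.9744907 , -0.01953454, -2.88278002])}
wrist {'K': array([[297.31863964,   0.        , 248.23641271],
       [  0.        , 297.31863964, 197.17875443],
       [  0.        ,   0.        ,   1.        ]]), 'position': array([ 283.3464107 , -477.81747842,  372.24202245]), 'rotation': array([-0.3042309 ,  0.0018698 , -1.17308066])}
{'t': 0.15, 'qpos': array([-1.30722288e+00,  3.26774947e-01, -1.93335054e-01,  1.05202189e+00,
       -2.48016473e-05,  1.43661439e+00]), 'joint_velocities': array([ 0.00164333, -0.00193928,  0.00201173,  0.00156408, -0.00079441,
        0.00065917]), 'effort': array([ 1.60395150e-03, -4.43706179e+01,  2.62664276e+01,  1.04587842e-02,
       -5.16094269e-05, -9.49045472e-06]), 'tcp_pos': array([ 212.93906177, -506.6273883 ,  230.68827453]), 'orientation': array([-3.14026578e+00, -1.54091904e-04,  3.97755295e-01]), 'contact_force': array([ 0.97501493,  0.41895526, -1.08699874]), 'wrist_torque': array([ 0.02520132, -0.02903027, -0.00679993]), 'opening': 1.0042009253033302}
```

View pics/a_scene.png

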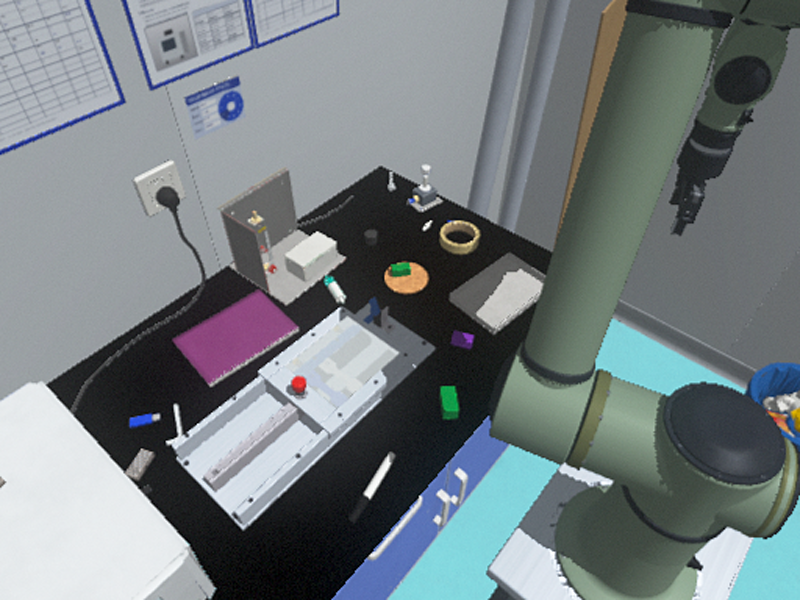

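View pics/a_side.png

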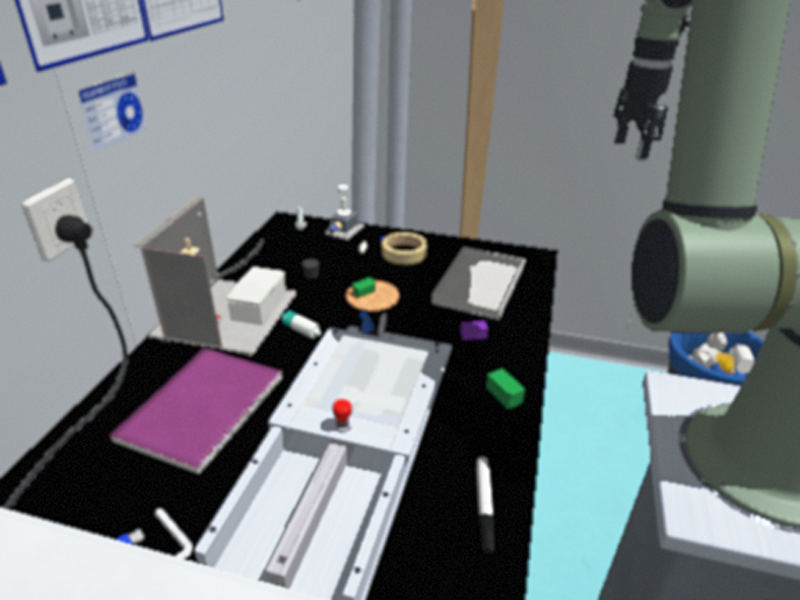

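View pics/a_wrist.png

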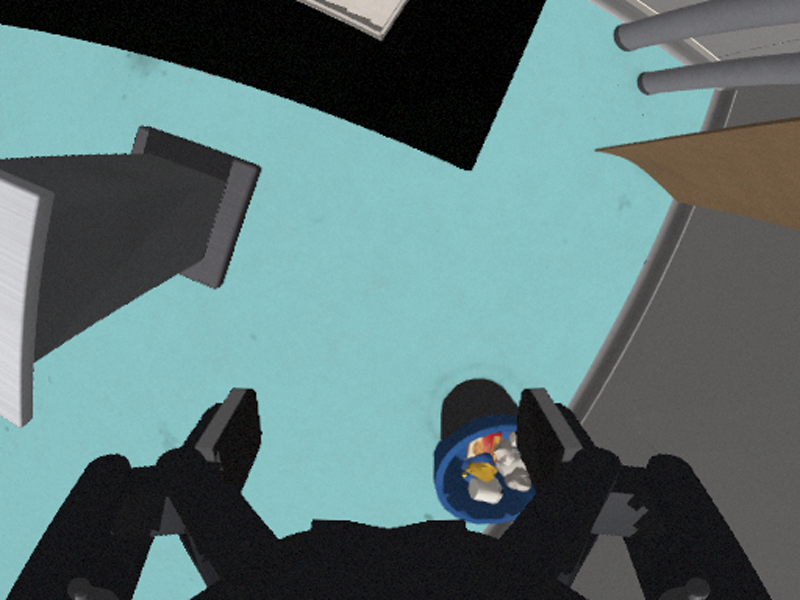

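```bash
cat > h.py <<'E'
import numpy as np, cv2
from scipy.spatial.transform import Rotation as Ro
from bench import bot, solve_ik, imaging
def Rm(r): return Ro.from_euler('xyz',r).as_matrix()
def ray(m,u,v,fish=False):
    K=m['K']; x=(u-K[0,2])/K[0,0]; y=(v-K[1,2])/K[1,1]
    if fish:
        r=np.hypot(x,y); s=np.sin(r)/r if r>1e-9 else 1; d=np.array([x*s,-y*s,-np.cos(r)])
    else: d=np.array([x,-y,-1.])
    return Rm(m['rotation'])@d
def toz(m,u,v,z,fish=False):
    d=ray(m,u,v,fish); p=np.array(m['position']); return p+d*(z-p[2])/d[2]
def proj(m,P,fish=False):
    c=Rm(m['rotation']).T@(np.array(P,float)-m['position']); x,y,z=c[0],-c[1],-c[2]
    K=m['K']
    if fish:
        r=np.hypot(x,y); t=np.arctan2(r,z); k=t/r if r>1e-9 else 1/z
        return K[0,0]*x*k+K[0,2], K[1,1]*y*k+K[1,2]
    return K[0,0]*x/z+K[0,2],K[1,1]*y/z+K[1,2]
def cap(n,f,crop=None,scale=None):
    m=imaging.camera_model(n); im=imaging.capture(n)
    np.save(f'pics/{f}.npy',im); import pickle; pickle.dump(m,open(f'pics/{f}.pkl','wb'))
    show(im,f,crop); return im,m
def show(im,f,crop=None):
    if crop: x0,y0,x1,y1=crop; im=im[y0:y1,x0:x1]
    s=min(800/im.shape[1],600/im.shape[0])
    cv2.imwrite(f'pics/{f}.png',cv2.resize(im,None,fx=s,fy=s,interpolation=cv2.INTER_CUBIC))
def load(f):
    import pickle; return np.load(f'pics/{f}.npy'),pickle.load(open(f'pics/{f}.pkl','rb'))
E
python3 - <<'E'
from h import *
m=imaging.camera_model('scene');s=512/800
for n,u,v,z in [('knob',300,380,95),('fixcorner_near',435,348,8),('fix +y near',243,528,8),('mat',406,278,3),('gblock',400,269,20),('tray c',500,292,5),('tray c1',505,254,19),('tr2',449,293,19),('tr3',492,331,19),('pen',375,485,8),('bigblock',449,402,10),('tape',459,237,12),('filter',334,290,12),('lug',373,300,64),('purple',462,340,10)]:
    print(n,toz(m,u*s,v*s,z).round(0))
m=imaging.camera_model('side')
for n,u,v,z in [('knob',342,412,90),('mat',373,295,3),('gblock',364,290,10)]:print(n,toz(m,u*s,v*s,z).round(0))
E
```

```text
knob [566. 147.  95.]
fixcorner_near [ 468. -119.    8.]
fix +y near [478. 365.   8.]
mat [ 644. -238.    3.]
gblock [ 662. -238.   20.]
tray c [ 457. -339.    5.]
tray c1 [ 510. -437.   19.]
tr2 [ 533. -251.   19.]
tr3 [ 402. -223.   19.]
pen [366. 176.   8.]
bigblock [369. -34.  10.]
tape [ 631. -422.   12.]
filter [734. -98.  12.]
lug [616. -97.  64.]
purple [ 438. -170.   10.]
knob [562. 156.  90.]
mat [ 643. -241.    3.]
gblock [ 662. -242.   10.]
```

Run:
```python
from h import *
import math
bot.move_ptp([400,-260,330],[math.pi,0,0]); print(bot.get_state()['t'])
cap('wrist','w1')
bot.move_ptp([420,30,330],[math.pi,0,0]); s=bot.get_state();print(s['t'],s['tcp_pos'])
cap('wrist','w2')
```

```text
1.3833
2.55 [420.34778569  29.12293055 329.92405107]
```

View pics/w1.png

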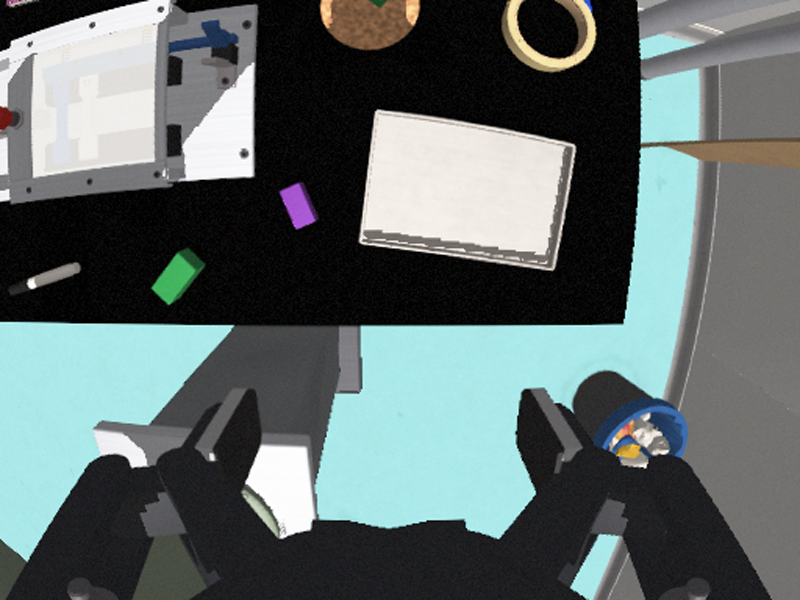

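View pics/w2.png

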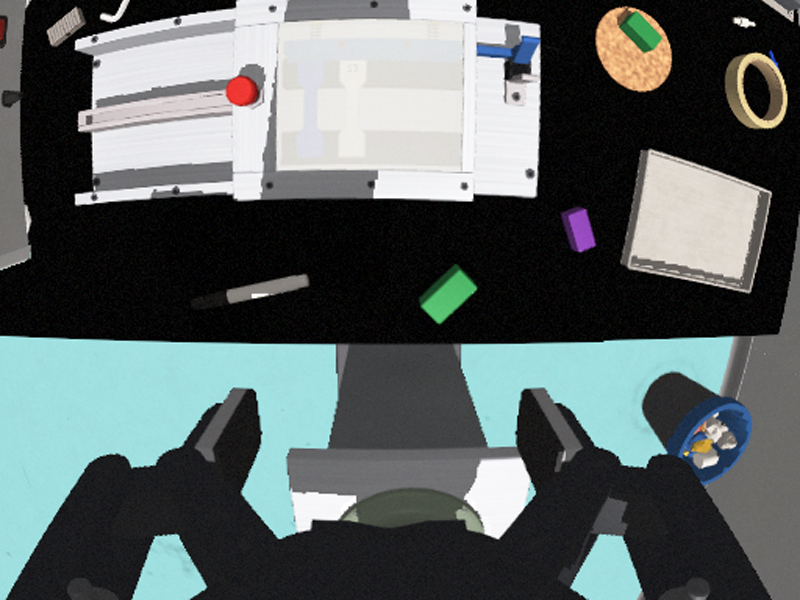

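Run:
```python
from h import *
import math
bot.move_ptp([600,-240,330],[math.pi,0,0]); cap('wrist','w3')
bot.move_ptp([610,60,330],[math.pi,0,0]); s=bot.get_state();print(s['t'],s['tcp_pos'])
cap('wrist','w4')
```

```text
5.0333 [610.17139049  59.16068304 330.14602019]
```

View pics/w3.png

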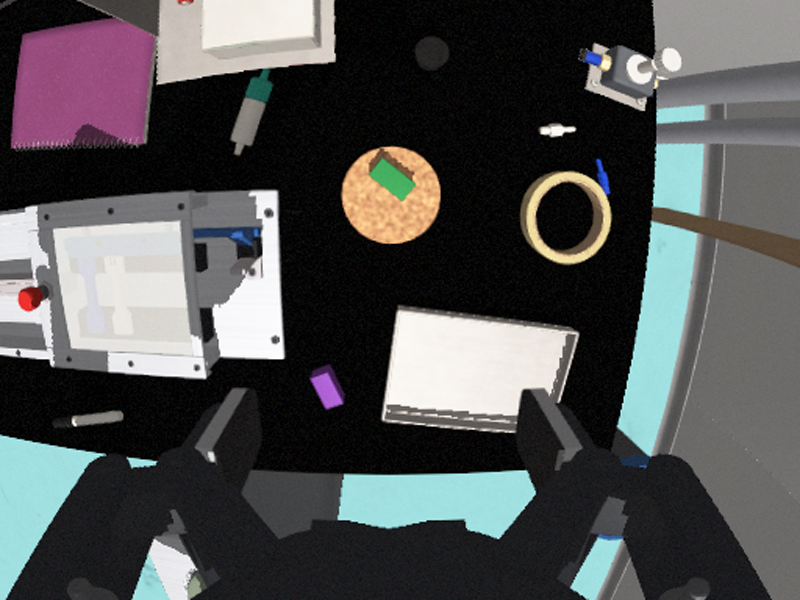

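View pics/w4.png

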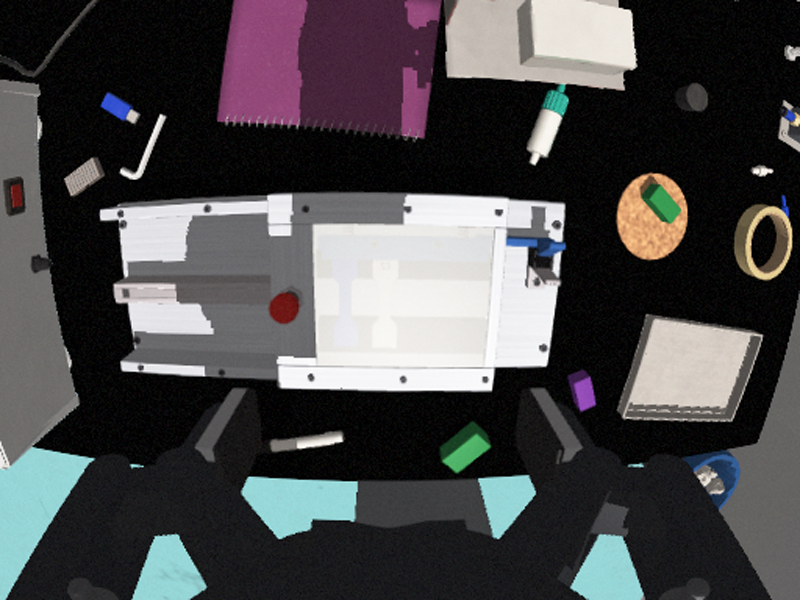

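Run:
```python
from h import *
im,m=load('w4'); s=512/800
im3,m3=load('w3')
def P(m,n,u,v,z): print(n,toz(m,u*s,v*s,z,True).round(1))
P(m,'FR',565,203,8);P(m,'NR',549,367,8);P(m,'NL',122,375,8)
P(m3,'FR',277,190,8);P(m3,'NR',284,358,8)
P(m,'knobtop',284,307,98);P(m3,'mat',391,195,3);P(m3,'block',392,180,25);P(m3,'purple',326,388,20)
for u,v in [(398,306),(578,331),(383,420)]:P(m3,'tray',u,v,19)
P(m3,'tape',566,217,12);P(m3,'filter',254,110,12);P(m,'filter',548,122,12);P(m,'pen',307,440,8)
P(m,'coupon blue far',345,240,30);P(m,'cw',385,262,30)
P(m3,'lug',250,236,64);P(m,'lug',560,246,64)
show(im3,'w3b',(160,80,300,185));show(im,'w4b',(300,120,440,225));show(im,'w4k',(160,160,220,205));show(im,'w4n',(190,130,330,235))
```

```text
FR [ 655.4 -125.9    8. ]
NR [ 470.  -125.7    8. ]
NL [453.3 391.5   8. ]
FR [ 654.9 -127.7    8. ]
NR [ 472.2 -124.5    8. ]
knobtop [570.1 147.6  98. ]
mat [ 647.4 -242.5    3. ]
block [ 663.2 -243.4   25. ]
purple [ 442.1 -171.7   20. ]
tray [ 536.  -249.8   19. ]
tray [ 507.4 -448.9   19. ]
tray [ 401.2 -234.    19. ]
tape [ 630.8 -424.4   12. ]
filter [ 737.8 -106.3   12. ]
filter [ 738.2 -102.6   12. ]
pen [375.3 155.6   8. ]
coupon blue far [616.4  99.8  30. ]
cw [594.6  61.4  30. ]
lug [ 616.6 -114.    64. ]
lug [ 618.8 -101.4   64. ]
```

View pics/w3b.png

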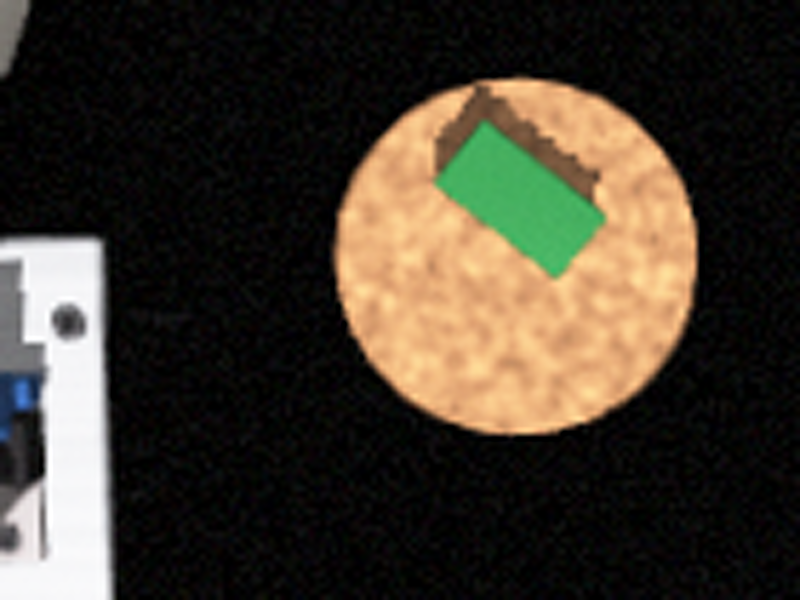

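View pics/w4k.png

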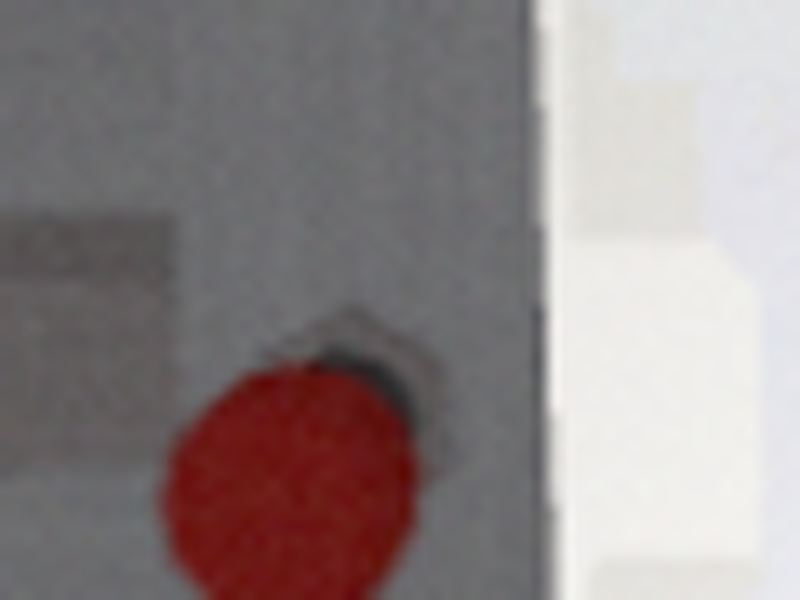

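View pics/w4n.png

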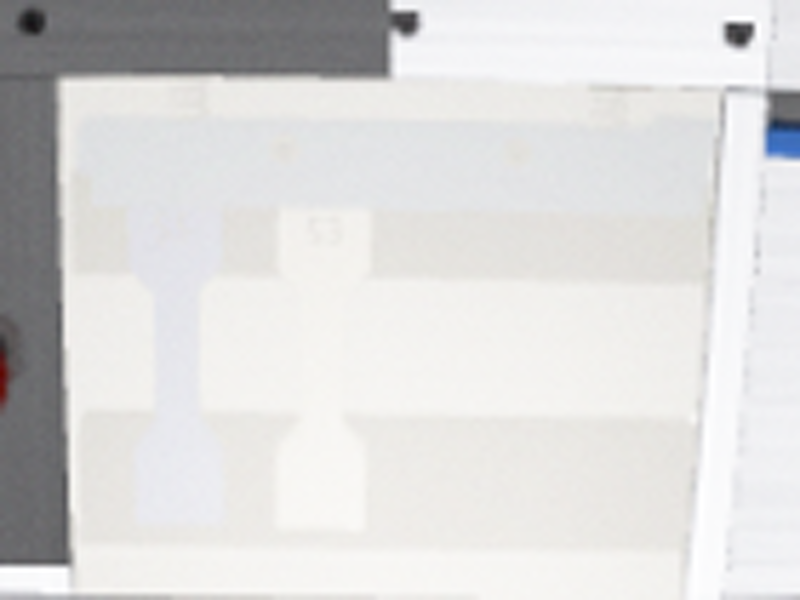

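Run:
```python
from h import *
im,m=load('w4')
show(im,'z1',(55,120,185,245)); show(im,'z2',(300,120,400,245))
```

```text
(no output)
```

View pics/z1.png

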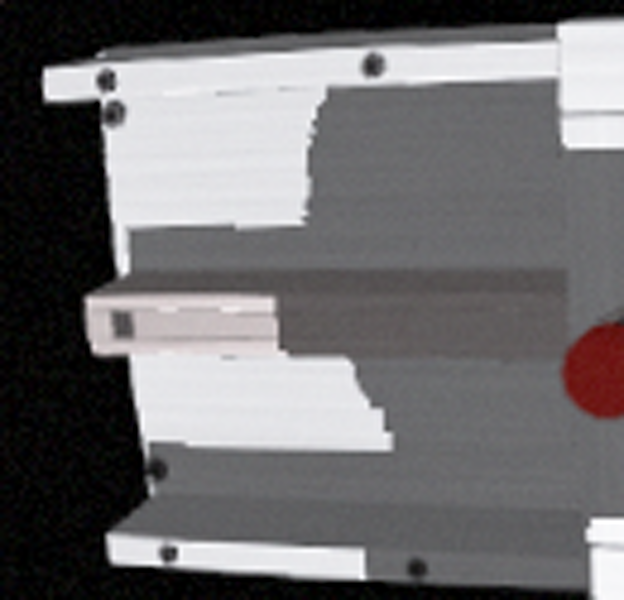

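View pics/z2.png

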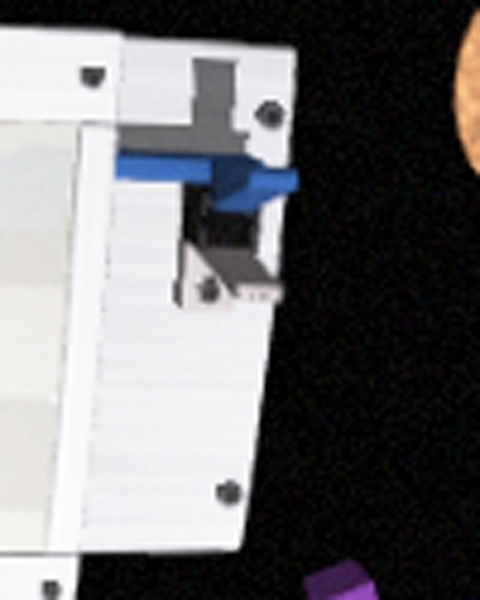

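Run:
```python
from h import *
im,m=load('w4')
a=lambda u,v,z:toz(m,55+u/4.8,120+v/4.8,z,True).round(1)
b=lambda u,v,z:toz(m,300+u/4.8,120+v/4.8,z,True).round(1)
print('base screws FL,NL,FR,NR',a(113,113,8),a(157,468,8),b(270,113,8),b(228,493,8))
print('rail far',a(107,80,50),a(373,65,50),'near',a(168,553,50),a(417,568,50),'ends',a(43,67,50),a(107,563,50))
print('frame screws',b(92,76,56),b(51,590,56))
print('strip hole',a(122,323,50),a(122,323,40)); print('lug tip',b(275,180,64),b(240,190,64),'pillar',b(270,293,64))
K=[toz(m,284*.64,307*.64,98,True)]
# knob triangulate
obs=[('scene',300*.64,378*.64),('side',342*.64,411*.64)]
A=np.zeros((3,3));bb=np.zeros(3)
for mm,u,v,f in [(imaging.camera_model('scene'),300*.64,384*.64,0),(imaging.camera_model('side'),342*.64,411*.64,0),(m,284*.64,308*.64,1)]:
    d=ray(mm,u,v,f);d/=np.linalg.norm(d);Q=np.eye(3)-np.outer(d,d);A+=Q;bb+=Q@mm['position']
print('knob',np.linalg.solve(A,bb))
```

```text
base screws FL,NL,FR,NR [639.4 355.5   8. ] [501.4 357.7   8. ] [ 632.5 -117.8    8. ] [ 493.8 -115.2    8. ]
rail far [654.9 329.9  50. ] [653.2 230.2  50. ] near [485.1 332.9  50. ] [483.4 233.   50. ] ends [661.4 356.6  50. ] [479.7 361.8  50. ]
frame screws [647.2 -42.2  56. ] [480.2 -39.7  56. ]
strip hole [571.3 335.4  50. ] [568.6 342.   40. ]
lug tip [618.6 -99.7  64. ] [615.2 -88.4  64. ] pillar [ 583.3 -101.2   64. ]
knob [564.91259933 150.09148992  85.5728874 ]
```

```bash
cat >> h.py <<'E'
PSI=-0.0158; FO=np.array([554.6,43.2])
def F(x,y,z=None):
    c,s=np.cos(PSI),np.sin(PSI); p=FO+[c*x-s*y,s*x+c*y]
    return p if z is None else [p[0],p[1],z]
def Fi(p):
    d=np.array(p[:2])-FO; c,s=np.cos(PSI),np.sin(PSI); return np.array([c*d[0]+s*d[1],-s*d[0]+c*d[1]])
def down(yaw): return [np.pi,0,yaw]
def tri(obs):
    A=np.zeros((3,3));b=np.zeros(3)
    for m,u,v,f in obs:
        d=ray(m,u,v,f);d/=np.linalg.norm(d);Q=np.eye(3)-np.outer(d,d);A+=Q;b+=Q@m['position']
    return np.linalg.solve(A,b)
def st(msg=''):
    s=bot.get_state(); print(msg,'t',round(s['t'],2),'tcp',s['tcp_pos'].round(1),'F',s['contact_force'].round(1),'op',round(s['opening'],3)); return s
E
python3 - <<'E'
from h import *
bot.move_ptp(F(40,107,170),down(PSI)); st(); im,m=cap('wrist','k1')
for z in (84,88,98): print(proj(m,F(11,107,z),True))
E
```

```text
t 10.1 tcp [596.3 149.5 170.1] F [-0.6  0.1  0.7] op 0.997
(np.float64(247.51964919602878), np.float64(235.52950364546024))
(np.float64(247.50489162012988), np.float64(237.55097937569616))
(np.float64(247.4661037256553), np.float64(242.8729353462015))
```

View pics/k1.png

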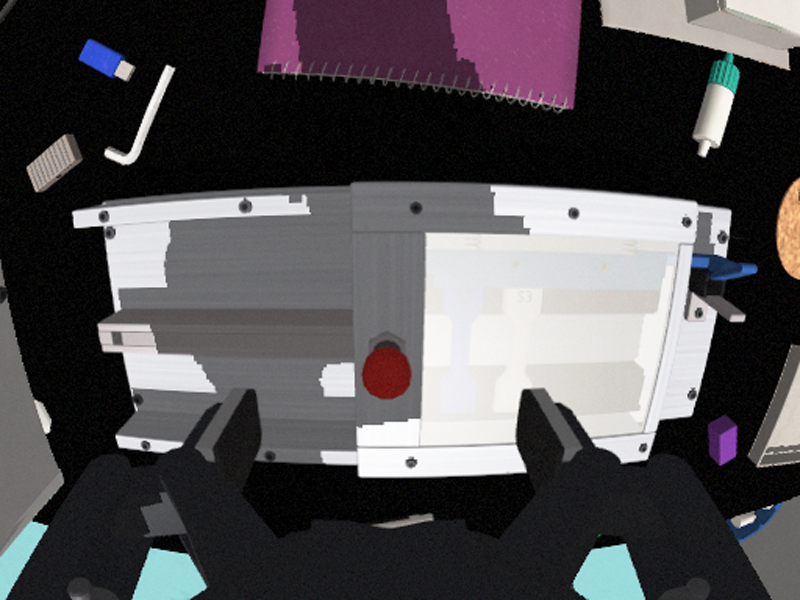

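Run:
```python
from h import *
bot.move_ptp(F(11,107,115),down(PSI)); bot.movel(F(11,107,69),threshold=8); st('down')
bot.grip(0.0,50); s0=st('grip')
hit=bot.movel(F(11,107,78.5),max_speed=30); st('lift')
```

```text
down t 10.97 tcp [568.8 150.1  70.3] F [0.9 0.2 0.9] op 1.003
grip t 11.56 tcp [567.7 150.9  69.8] F [-1.1  2.6  5.7] op 0.28
lift t 12.03 tcp [567.5 150.8  78. ] F [ 3.4  5.9 -5.6] op 0.286
```

Run:
```python
from h import *
print(bot.movel(F(11,107+189.5,78.5),max_speed=80)); st('slid')
cap('wrist','k2')
```

```text
False
slid t 14.54 tcp [570.4 340.2  78.4] F [ 5.1  0.5 -5.7] op 0.279
```

View pics/k2.png

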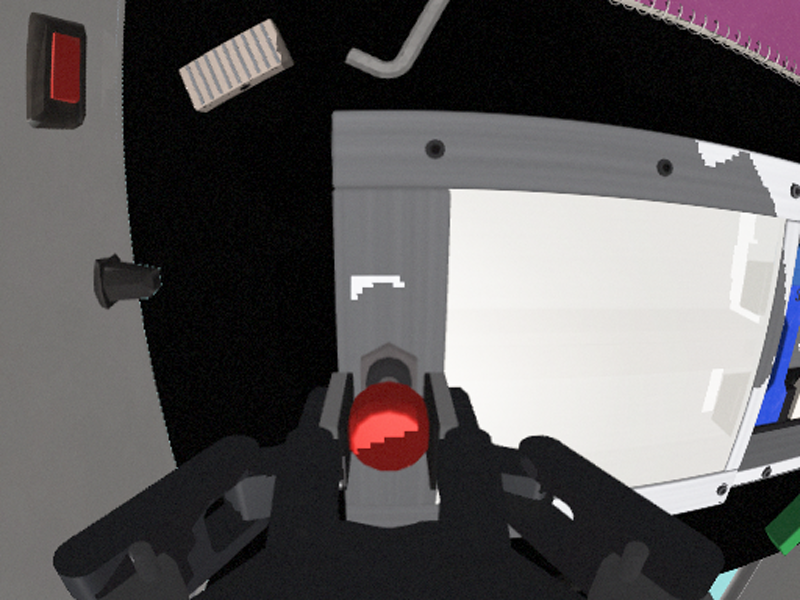

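Run:
```python
from h import *
print(bot.movel(F(11,107+193,78.5),max_speed=20,threshold=8)); st('stop')
bot.movel(F(11,107+190,78.5),max_speed=20)
print(bot.movel(F(11,107+190,69.3),max_speed=20,threshold=15)); st('low')
bot.grip(0.75); st('rel')
bot.movel(F(11,107+190,130)); st()
cap('wrist','k3')
```

```text
False
stop t 14.92 tcp [570.3 341.4  78. ] F [ 6.  -5.8 -6.1] op 0.284
False
low t 15.82 tcp [570.5 340.5  69.9] F [2.9 0.9 1.4] op 0.281
rel t 16.29 tcp [569.9 340.   69.1] F [-0.1 -0.8  0.1] op 0.747
 t 16.85 tcp [570.1 339.9 129.7] F [-0.  -0.7  0.4] op 0.747
```

View pics/k3.png

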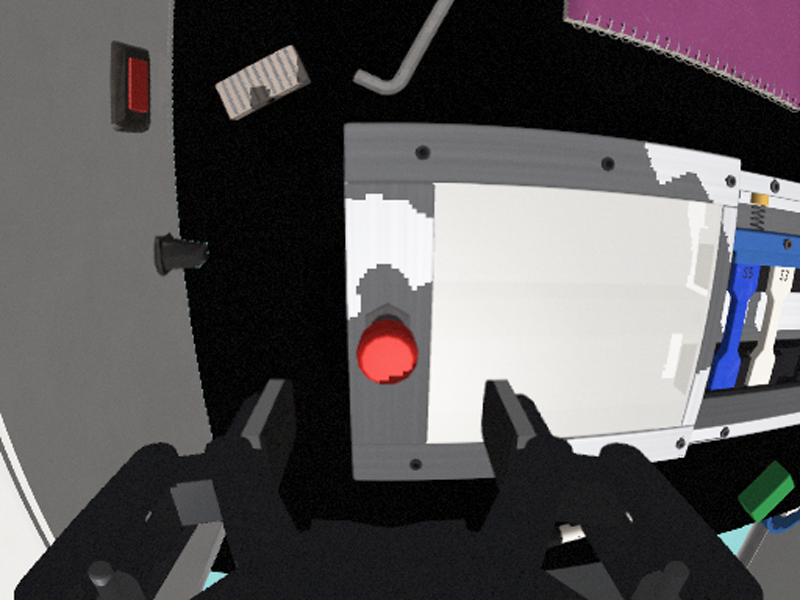

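Run:
```python
from h import *
im,m=load('k3')
for z in(98,104): print('knob top pred',np.array(proj(m,F(11,297,z),True))/.64)
bot.move_ptp(F(70,0,210),down(PSI)); cap('wrist','n1')
bot.move_ptp([700,-243,180],down(0)); st(); cap('wrist','b1')
```

```text
knob top pred [386.10199693 358.9676636 ]
knob top pred [386.03602824 365.07312301]
 t 22.86 tcp [ 700.2 -241.4  180.3] F [-0.2  0.3 -0.3] op 0.748
```

View pics/n1.png

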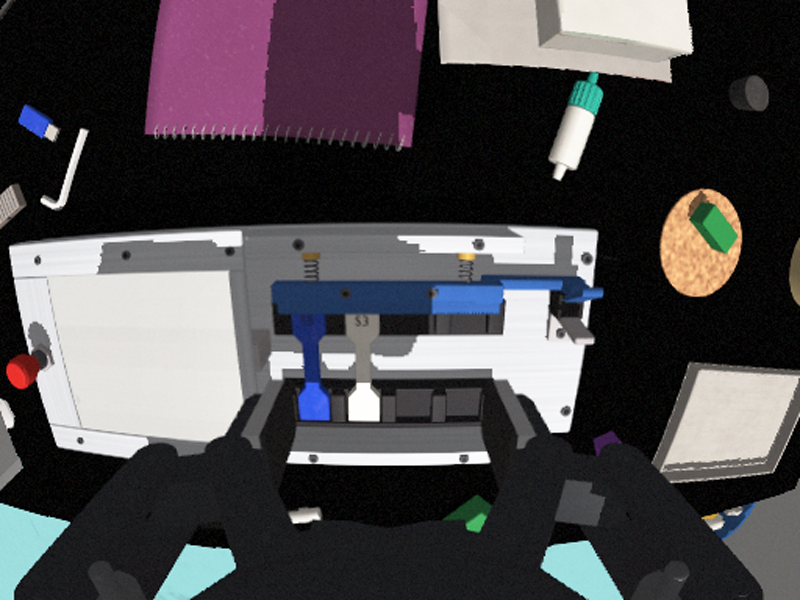

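View pics/b1.png

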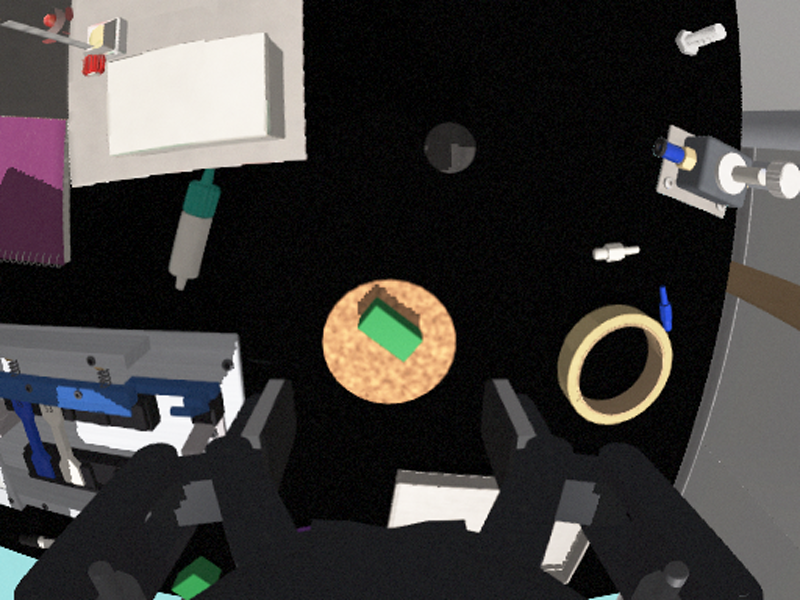

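Run:
```python
from h import *
im,m=load('b1'); show(im,'b1z',(200,170,300,245))
```

```text
(no output)
```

View pics/b1z.png

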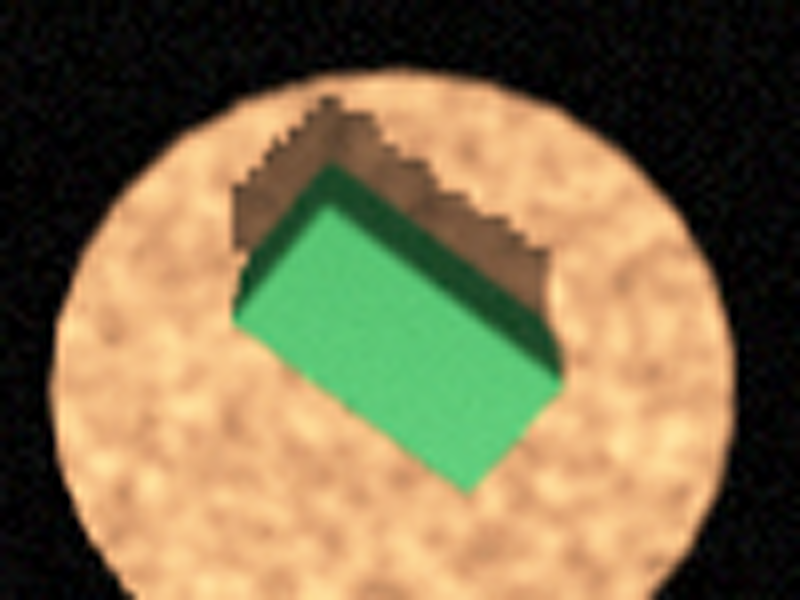

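Run:
```python
from h import *
im,m=load('b1')
c=[toz(m,200+u/8,170+v/8,25,True)[:2] for u,v in [(328,207),(563,380),(468,493),(235,320)]]
c=np.array(c);print(c.round(1),'ctr',c.mean(0).round(1)); d=(c[1]-c[0])+(c[2]-c[3]);e=(c[0]-c[3])+(c[1]-c[2])
print('len',np.hypot(*d)/2,np.hypot(*e)/2,'dir',np.arctan2(d[1],d[0]))
im,m=load('n1');show(im,'n1z',(300,160,400,235))
bot.move_ptp(F(-20,-140,150),down(PSI)); st(); im,m=cap('wrist','l1'); show(im,'l1z',(180,60,340,180))
```

```text
[[ 684.6 -234.3]
 [ 660.4 -265.7]
 [ 643.8 -253.1]
 [ 668.8 -221.8]] ctr [ 664.4 -243.7]
len 39.85954155440454 20.429499149547716 dir -2.237478448134805
 t 23.81 tcp [534.2 -96.6 151.1] F [1.7 0.2 0.2] op 0.749
```

View pics/n1z.png

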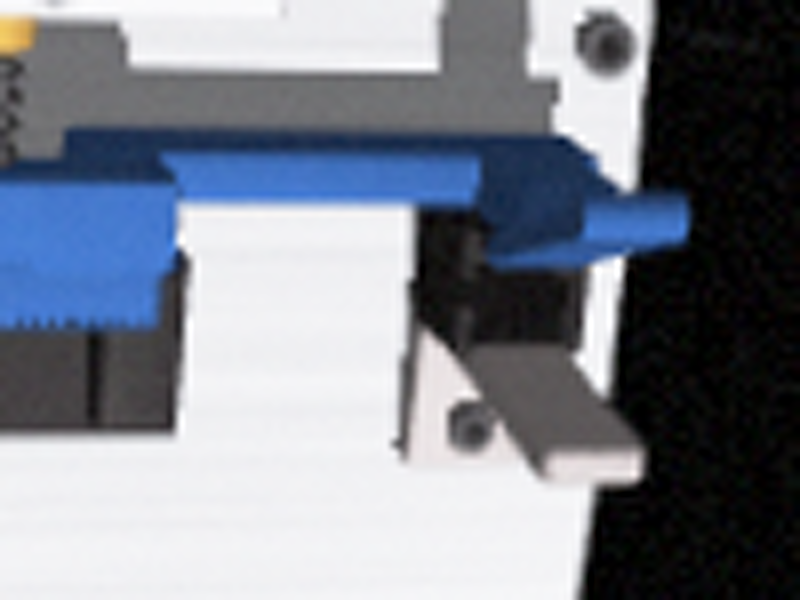

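View pics/l1z.png

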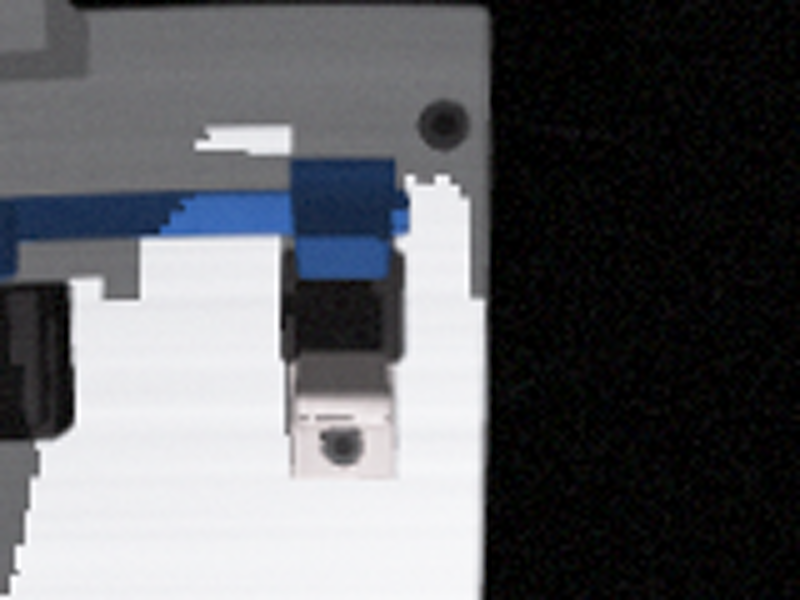

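Run:
```python
from h import *
im,m=load('l1'); 
for n,v in [('lug far',158),('lug mid',237),('lug in',278),('pil face bot',352),('pil top far',400),('pil edge',420),('pil foot near',478)]:
    print(n,[ (z,Fi(toz(m,180+342/5,60+v/5,z,True)).round(1)) for z in (8,30,50,64)])
im,m=load('n1')
for n,u,v in [('lugtop FR',690,195),('lugtop NR',688,240),('lugtop NL',585,248),('lug low in',490,265),('pil top NR',640,480),('pil top FR',640,450),('pil top NL',548,485),('pil base R far',575,347),('pil base L far',470,347)]:
    print(n,[ (z,Fi(toz(m,300+u/8,160+v/8,z,True)).round(1)) for z in (30,50,64)])
m=imaging.camera_model('side')
bot.move_ptp([480,-330,300],down(0));im,m=cap('side','s2');show(im,'s2z',(210,190,300,257)); im,m=cap('scene','s3');show(im,'s3z',(215,175,285,228))
```

```text
lug far [(8, array([  72.9, -140.9])), (30, array([  71.8, -140.9])), (50, array([  70.7, -140.8])), (64, array([  69.9, -140.8]))]
lug mid [(8, array([  57.8, -140.9])), (30, array([  57.8, -140.9])), (50, array([  57.8, -140.9])), (64, array([  57.8, -140.8]))]
lug in [(8, array([  49.9, -140.9])), (30, array([  50.5, -140.9])), (50, array([  51.1, -140.9])), (64, array([  51.4, -140.9]))]
pil face bot [(8, array([  35.7, -140.9])), (30, array([  37.4, -140.9])), (50, array([  38.9, -140.9])), (64, array([  40. , -140.9]))]
pil top far [(8, array([  26.4, -140.9])), (30, array([  28.8, -140.9])), (50, array([  31. , -140.9])), (64, array([  32.6, -140.9]))]
pil edge [(8, array([  22.5, -140.9])), (30, array([  25.2, -140.9])), (50, array([  27.7, -140.9])), (64, array([  29.4, -140.9]))]
pil foot near [(8, array([  11.2, -140.9])), (30, array([  14.8, -140.9])), (50, array([  18. , -140.9])), (64, array([  20.3, -140.9]))]
lugtop FR [(30, array([  61.5, -166.8])), (50, array([  66.7, -156.5])), (64, array([  70.4, -149.2]))]
lugtop NR [(30, array([  54.4, -167.4])), (50, array([  60.1, -157.1])), (64, array([  64.1, -149.8]))]
lugtop NL [(30, array([  53. , -149.9])), (50, array([  58.8, -140.6])), (64, array([  62.9, -134.1]))]
lug low in [(30, array([  50.3, -134.4])), (50, array([  56.3, -126.1])), (64, array([  60.5, -120.3]))]
pil top NR [(30, array([  15.4, -165. ])), (50, array([  23.5, -154.7])), (64, array([  29.2, -147.6]))]
pil top FR [(30, array([  20.4, -164.1])), (50, array([  28.3, -154. ])), (64, array([  33.7, -146.8]))]
pil top NL [(30, array([  14.9, -148.9])), (50, array([  23.1, -139.7])), (64, array([  28.8, -133.2]))]
pil base R far [(30, array([  37.4, -150.3])), (50, array([  44.2, -141. ])), (64, array([  48.9, -134.5]))]
pil base L far [(30, array([  37.5, -132.7])), (50, array([  44.3, -124.5])), (64, array([  49. , -118.7]))]
```

View pics/s2z.png

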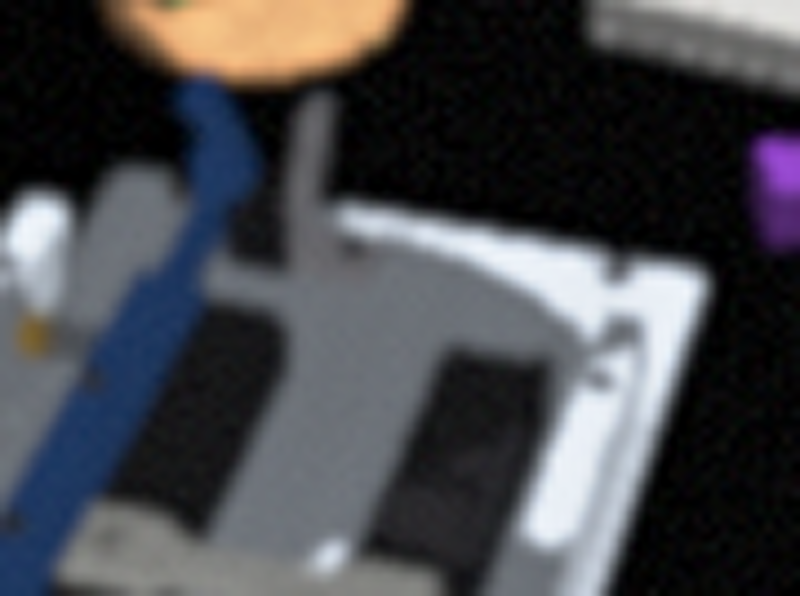

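View pics/s3z.png

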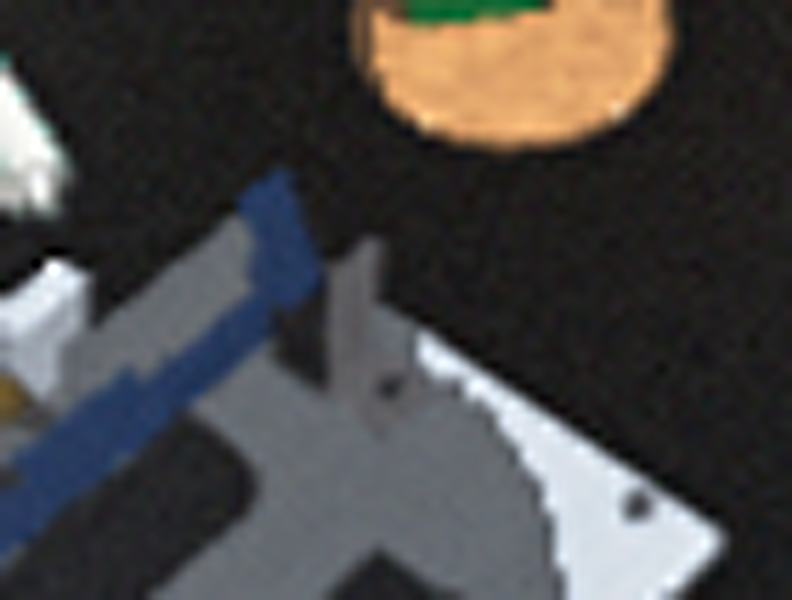

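Run:
```python
from h import *
y=-0.667
bot.move_ptp([664.4,-243.7,90],down(y)); bot.grip(0.8)
cap('wrist','g0')
bot.movel([664.4,-243.7,6.5],max_speed=100,threshold=8); st('down')
bot.grip(0,60); st('grip')
bot.movel([664.4,-243.7,60],max_speed=100); st('up'); cap('wrist','g1')
```

```text
down t 30.71 tcp [ 665.  -244.     7.3] F [ 0.2 -0.5  0.4] op 0.803
grip t 31.07 tcp [ 665.3 -244.2    7.8] F [0.3 0.9 4.8] op 0.474
up t 31.75 tcp [ 664.1 -243.5   59.6] F [-0.2 -0.2 -1.1] op 0.479
```

View pics/g1.png

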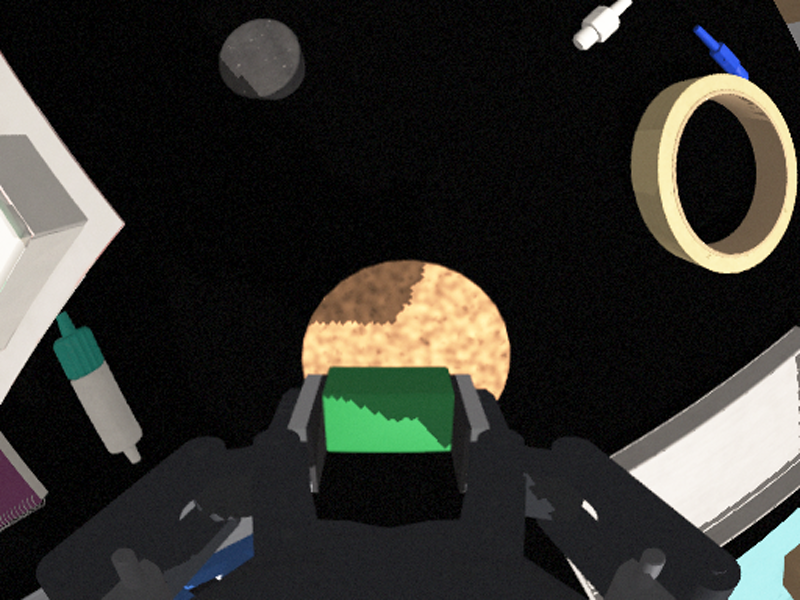

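Run:
```python
from h import *
im,m=load('g1'); y=-0.667; t=np.array([664.1,-243.5])
ex=np.array([np.cos(y),np.sin(y)]);ey=np.array([np.sin(y),-np.cos(y)])
for zb in (54.8,):
  for a,b,h in [(11,-21,22),(11,21,22),(-11,21,22),(-11,-21,22),(11,-21,0),(11,21,0)]:
    p=t+a*ex+b*ey; print((a,b,h),(np.array(proj(m,[p[0],p[1],zb+h],True))/.64).round(0))
```

```text
(11, -21, 22) [316. 392.]
(11, 21, 22) [454. 392.]
(-11, 21, 22) [450. 451.]
(-11, -21, 22) [321. 451.]
(11, -21, 0) [325. 362.]
(11, 21, 0) [446. 363.]
```

Run:
```python
from h import *
X,Y=49,-141
bot.move_ptp([664.4,-243.7,125],down(-0.4)); bot.move_ptp(F(X,Y,115),down(PSI)); st('above'); cap('wrist','i0')
h=bot.movel(F(X,Y,72),max_speed=60,threshold=8); st('72 %s'%h); im,m=cap('wrist','i1'); cap('side','i1s',(200,180,300,255))
```

```text
above t 37.42 tcp [601.9 -98.4 115.5] F [ 0.4 -0.3 -0.4] op 0.476
72 False t 38.33 tcp [601.6 -98.6  72.2] F [-0.1 -1.1  0.2] op 0.475
```

View pics/i1.png

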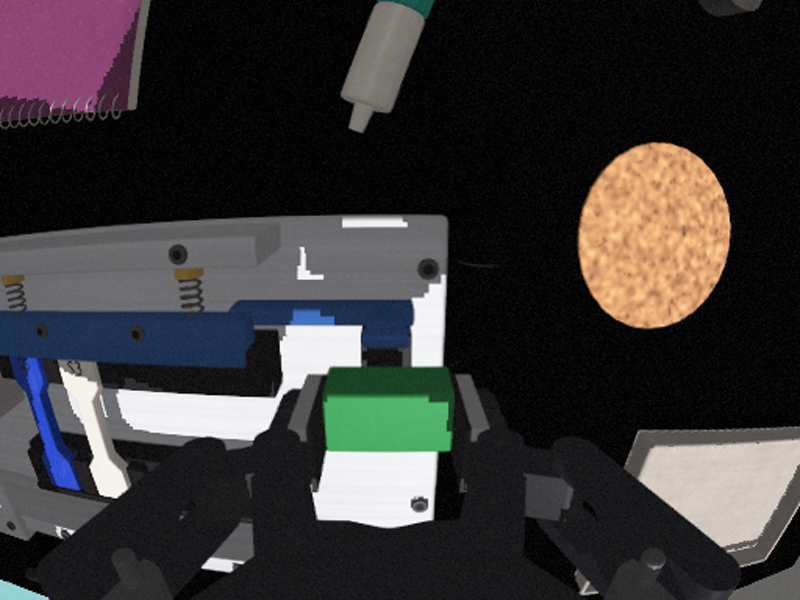

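View pics/i1s.png

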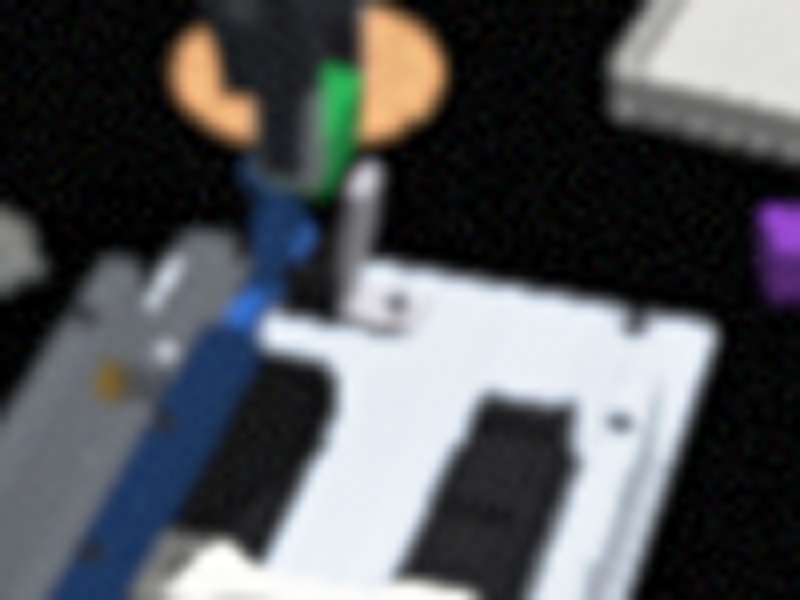

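Run:
```python
from h import *
X,Y=49,-141
for z in (60,54,48,42,38):
    h=bot.movel(F(X,Y,z),max_speed=40,threshold=30); st(f'{z} {h}')
    if h: break
cap('side','i2s',(200,180,300,255)); cap('wrist','i2')
```

```text
60 False t 38.88 tcp [601.  -98.4  59.6] F [ 1.   0.1 -0.6] op 0.474
54 False t 39.18 tcp [600.6 -98.5  53.5] F [-1.4  0.4 -0. ] op 0.478
48 False t 39.48 tcp [601.1 -98.5  47.5] F [-0.8 -0.6 -1.4] op 0.475
42 False t 39.78 tcp [601.7 -98.6  41.7] F [ 1.1 -0.8 -2.9] op 0.473
38 False t 40.03 tcp [602.1 -98.7  38. ] F [ 1.3 -1.  -0.9] op 0.482
```

View pics/i2.png

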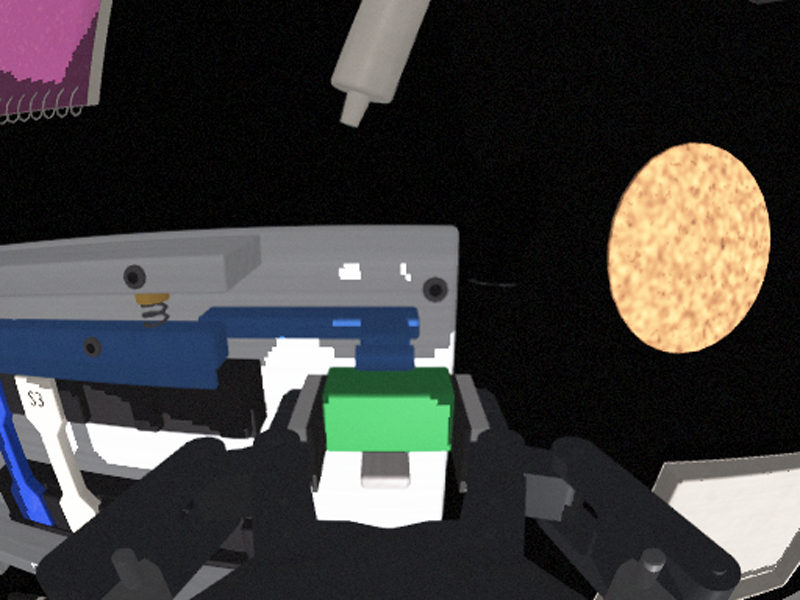

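View pics/i2s.png

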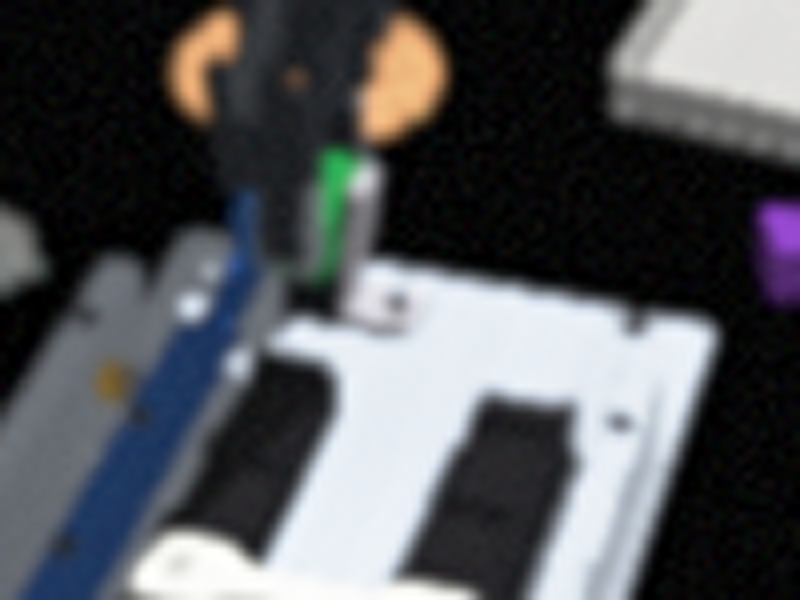

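Run:
```python
from h import *
X,Y=49,-141
for z in (36,34,32,30):
    h=bot.movel(F(X,Y,z),max_speed=20,threshold=15); s=st(f'{z} {h}')
    if h or s['contact_force'][2]>14: break
```

```text
36 False t 40.38 tcp [602.3 -98.8  36.5] F [ 2.5 -0.1  3.7] op 0.475
34 False t 40.63 tcp [602.5 -98.7  34.7] F [ 3.6 -1.2  4. ] op 0.47
32 False t 40.88 tcp [602.5 -98.8  34.7] F [-3.3  0.6 18.9] op 0.478
```

Run:
```python
from h import *
X,Y=49,-141
bot.grip(0.62); st('rel'); bot.movel(F(X,Y,120)); bot.dwell(0.4); st('up')
cap('side','i3s',(200,180,300,255)); bot.move_ptp(F(30,0,200),down(PSI)); cap('wrist','i3')
```

```text
rel t 41.16 tcp [600.1 -98.2  31.1] F [-0.3  0.4 -0.9] op 0.619
up t 42.29 tcp [601.1 -98.5 119.5] F [0.4 1.  0.8] op 0.616
```

View pics/i3.png

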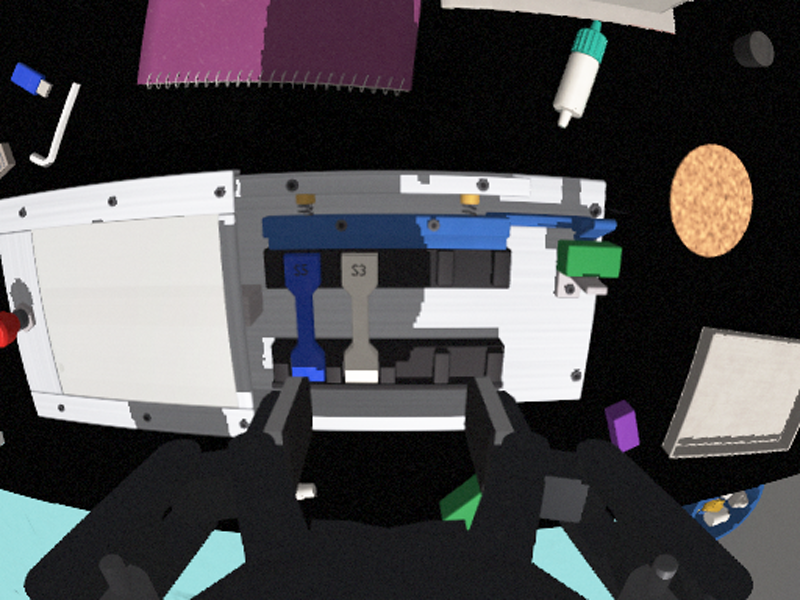

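View pics/i3s.png

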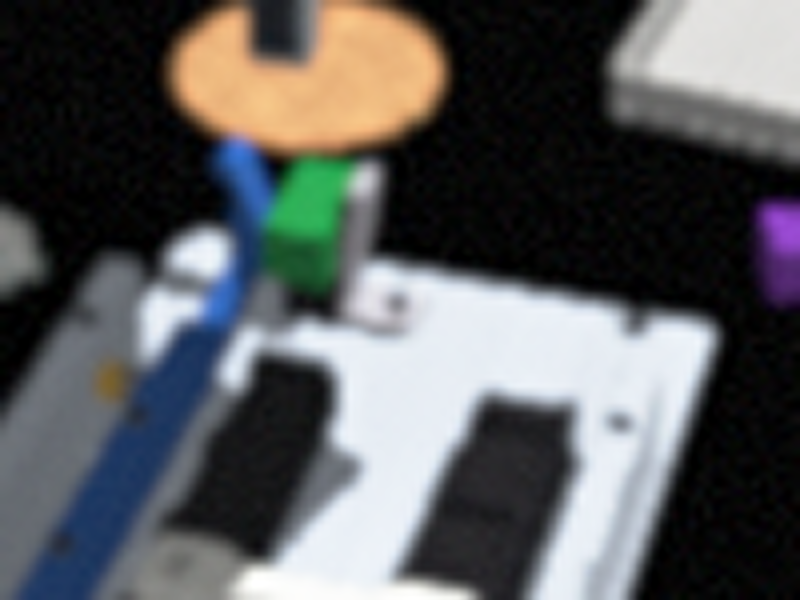

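Run:
```python
from h import *
im,m=load('w1')
c=np.array([toz(m,u*.64,v*.64,19,True)[:2] for u,v in [(376,110),(575,145),(553,269),(360,242)]]);print(c.round(1),c.mean(0).round(1))
d=(c[0]-c[1])+(c[3]-c[2]);e=(c[0]-c[3])+(c[1]-c[2]);print(np.arctan2(-d[0],d[1]),np.arctan2(e[1],e[0]),np.hypot(*d)/2,np.hypot(*e)/2)
show(im,'w1t',(215,55,385,182))
```

```text
[[ 531.3 -249.7]
 [ 505.8 -449.3]
 [ 376.3 -432.5]
 [ 401.9 -233.5]] [ 453.8 -341.3]
-0.12764665516312268 -0.1267665570257133 200.9636452231413 130.48159669532942
```

View pics/w1t.png

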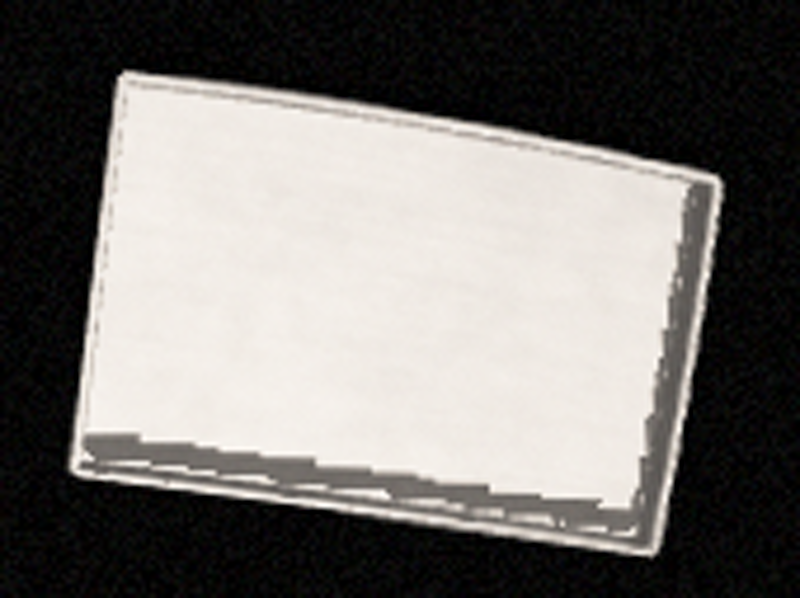

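Tray: centre (453.8, -341.3), yaw -0.127, dimensions matching; empty. Now the grey/white coupon at y = 20 first.

```bash
cat >> h.py <<'E'
TO=np.array([453.8,-341.3]); TP=-0.127
def T(x,y,z):
    c,s=np.cos(TP),np.sin(TP); return [TO[0]+c*x-s*y,TO[1]+s*x+c*y,z]
def pick(y,tag):
    bot.move_ptp(F(0,y,110),down(PSI)); bot.grip(0.34); 
    h=bot.movel(F(0,y,25),max_speed=100,threshold=8); st(f'down {h}')
    if h: return
    bot.grip(0,40); st('grip'); bot.movel(F(0,y,45),max_speed=40,threshold=10); st('up'); cap('wrist',tag)
E
python3 - <<'E'
from h import *
pick(20,'p1')
E
```

```text
down False t 44.92 tcp [555.4  63.2  25.5] F [0.2 1.3 1.4] op 0.342
grip t 45.21 tcp [555.7  63.2  25.9] F [-0.4 -0.2  4.6] op 0.125
up t 45.86 tcp [554.9  63.2  45.1] F [-0.1  0.2 -0.3] op 0.128
```

View pics/p1.png

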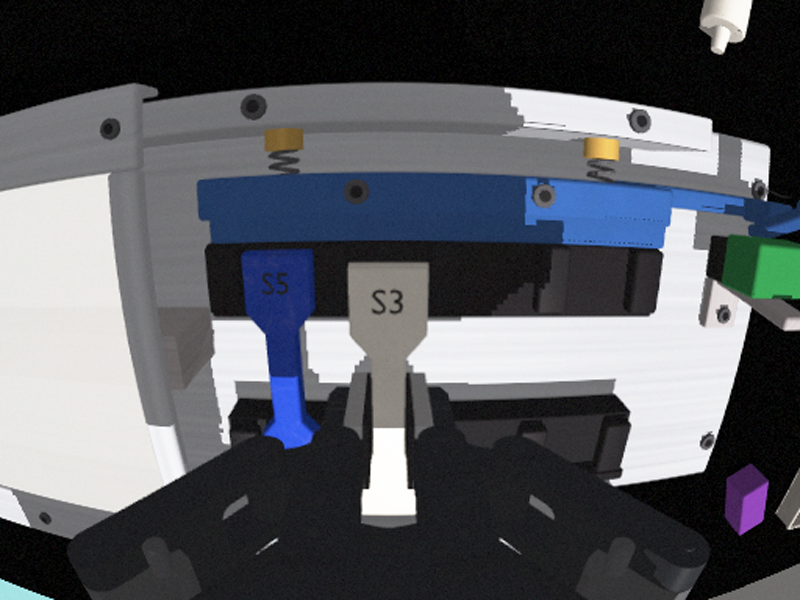

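```bash
cat >> h.py <<'E'
def place(y,tag):
    s=bot.get_state(); p=s['tcp_pos']; bot.movel([p[0],p[1],125]); 
    bot.move_ptp(T(0,y,100),down(TP)); cap('wrist',tag+'a'); st('over')
    bot.movel(T(0,y,14),max_speed=120); h=bot.movel(T(0,y,1.5),max_speed=25,threshold=6); st(f'low {h}')
    bot.grip(0.34); st('rel'); bot.movel(T(0,y,100)); cap('wrist',tag+'b')
E
python3 - <<'E'
from h import *
place(-45,'q1')
E
```

```text
over t 48.33 tcp [ 448.8 -384.9  100. ] F [ 1.  -0.1 -0.2] op 0.126
low True t 49.7 tcp [ 448.  -385.9    2.1] F [0.3 0.4 4. ] op 0.122
rel t 50.02 tcp [ 447.6 -385.4    1.3] F [-0.4 -0.4  0.3] op 0.339
```

View pics/q1a.png

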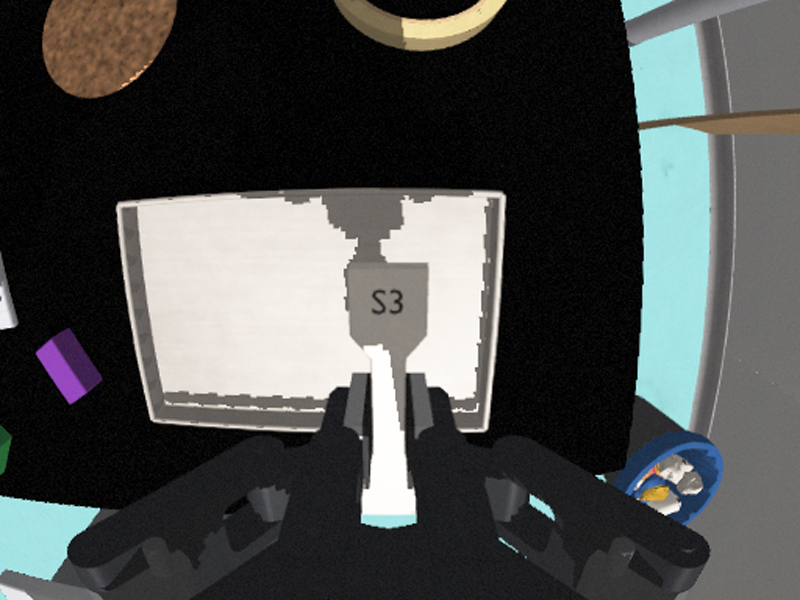

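View pics/q1b.png

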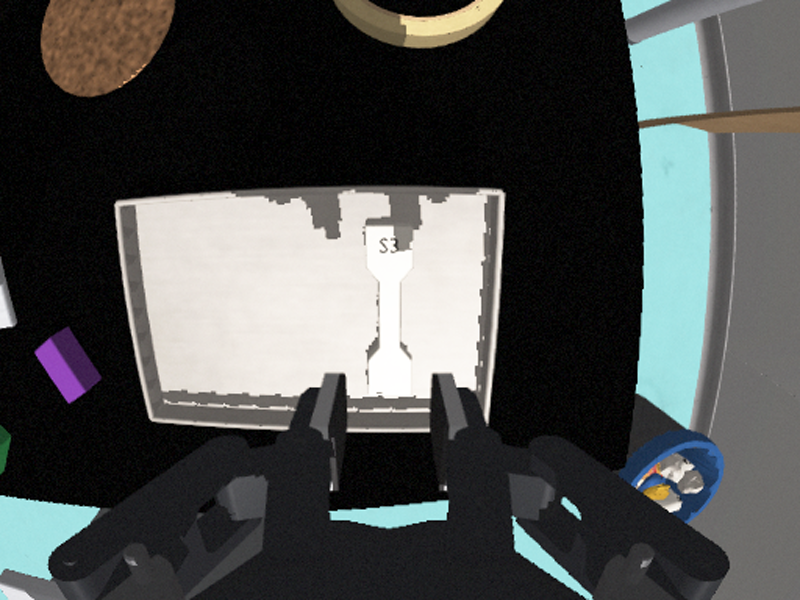

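Run:
```python
from h import *
pick(60,'p2')
```

```text
down False t 56.62 tcp [556.1 103.2  25.5] F [-0.1  0.5  0.9] op 0.339
grip t 56.92 tcp [556.3 103.2  25.9] F [-0.5  0.3  4.9] op 0.127
up t 57.57 tcp [555.5 103.2  45.1] F [-1.  -0.4 -1. ] op 0.125
```

View pics/p2.png

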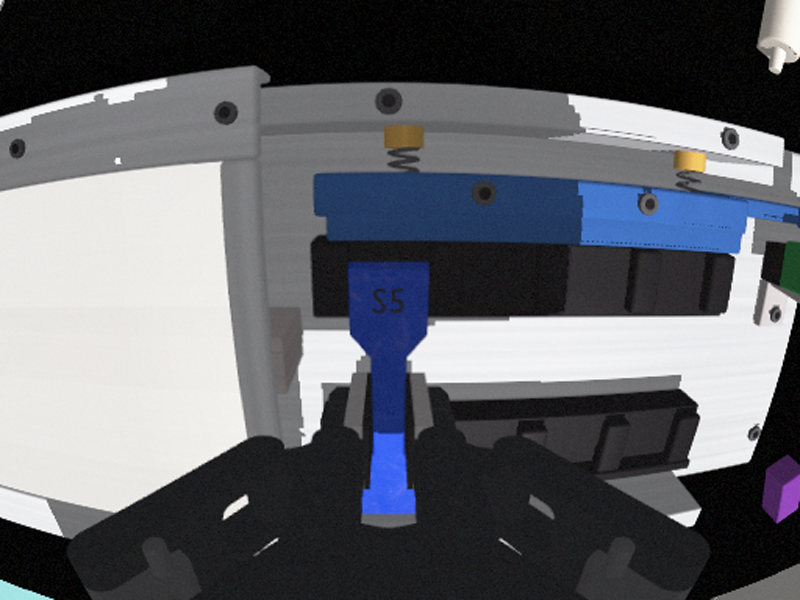

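Run:
```python
from h import *
place(40,'q2')
```

```text
over t 62.98 tcp [ 458.9 -301.5  100. ] F [ 0.2  0.8 -0. ] op 0.128
low True t 64.34 tcp [ 458.8 -301.6    2.1] F [-0.8 -0.3  5.7] op 0.128
rel t 64.66 tcp [ 458.2 -301.1    1.3] F [-0.6 -1.   1. ] op 0.335
```

View pics/q2b.png

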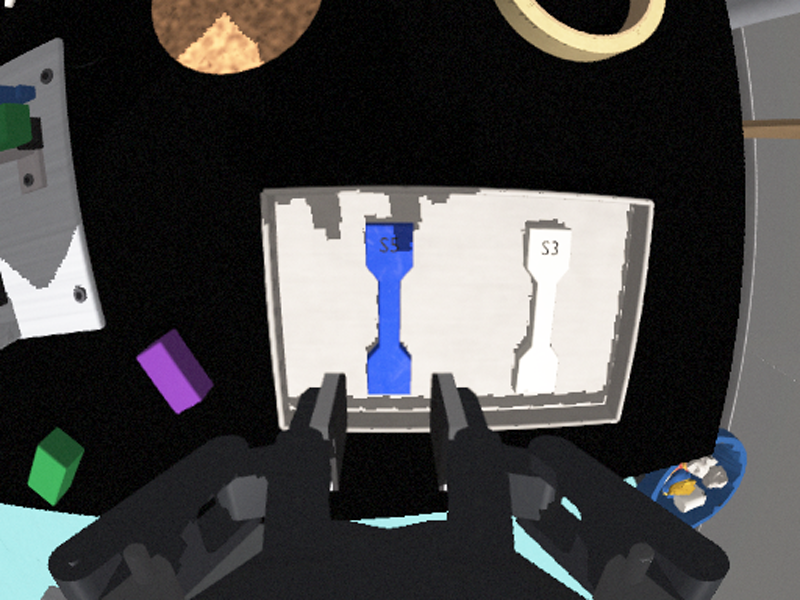

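Run:
```python
from h import *
X,Y=49,-141
bot.move_ptp(F(X-30,Y,150),down(PSI)); bot.grip(0.62); im,m=cap('wrist','r0')
```

```text
(no output)
```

View pics/r0.png

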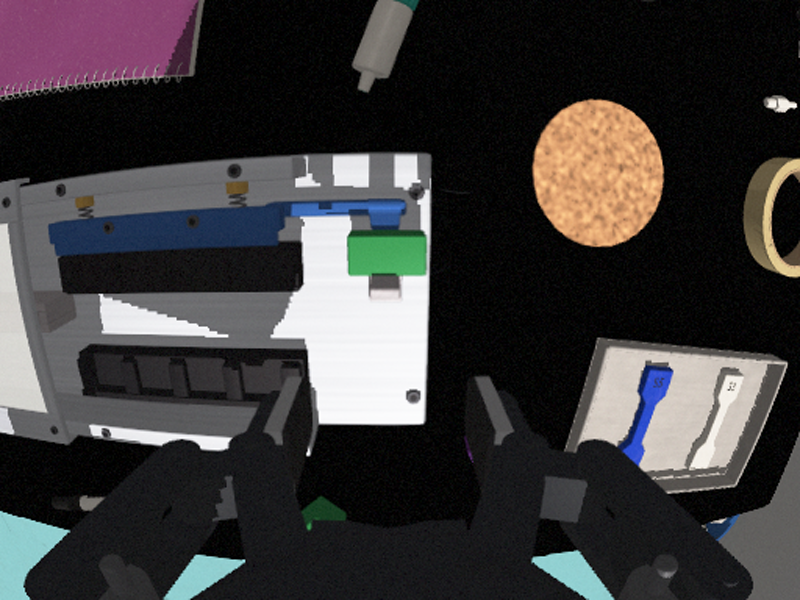

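Run:
```python
from h import *
X,Y=49,-141
bot.movel(F(X,Y,100)); h=bot.movel(F(X,Y,36),max_speed=80,threshold=10); st(f'down {h}')
if not h:
    bot.grip(0,70); st('grip')
    h=bot.movel(F(X,Y,125),max_speed=60); st('up'); cap('wrist','r1')
```

```text
down False t 68.36 tcp [601.8 -98.7  36.4] F [0.1 0.8 0.2] op 0.619
grip t 68.62 tcp [602.  -98.8  37. ] F [-1.2  0.3  5. ] op 0.47
up t 70.25 tcp [601.1 -98.5 124.6] F [-0.3  0.9 -1. ] op 0.473
```

View pics/r1.png

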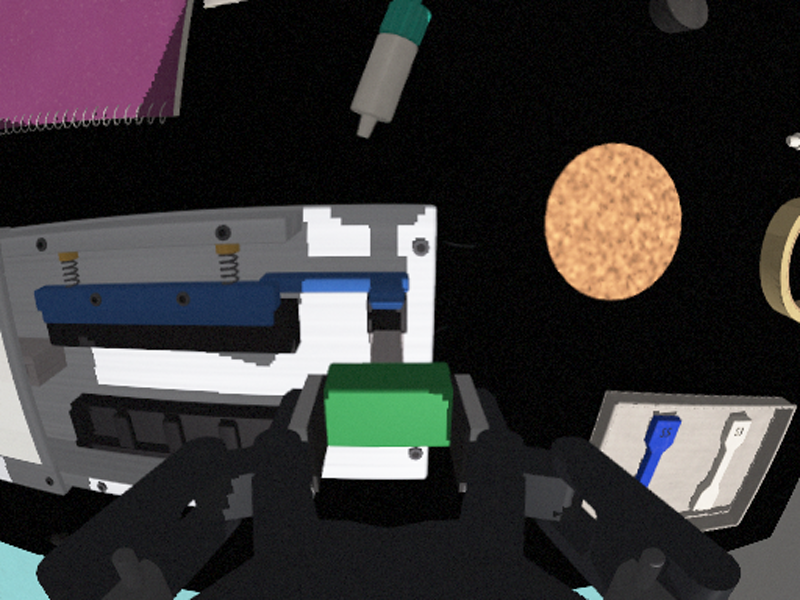

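Run:
```python
from h import *
bot.move_ptp([646,-241,110],down(-0.3)); bot.movel([646,-241,22],max_speed=120)
h=bot.movel([646,-241,7],max_speed=25,threshold=5); st(f'low {h}')
bot.grip(0.7); st('rel'); bot.movel([646,-241,120]); cap('wrist','r2')
bot.move_ptp(F(20,297,150),down(PSI)); st(); cap('wrist','k4'); cap('scene','r3')
```

```text
low True t 72.34 tcp [ 646.1 -241.1   10. ] F [-1.5 -0.3  5.5] op 0.473
rel t 72.67 tcp [ 645.3 -240.7    8.9] F [ 0.4 -0.2  0.5] op 0.699
 t 78.28 tcp [579.4 339.7 150. ] F [-0.   0.2 -0. ] op 0.699
```

View pics/r2.png

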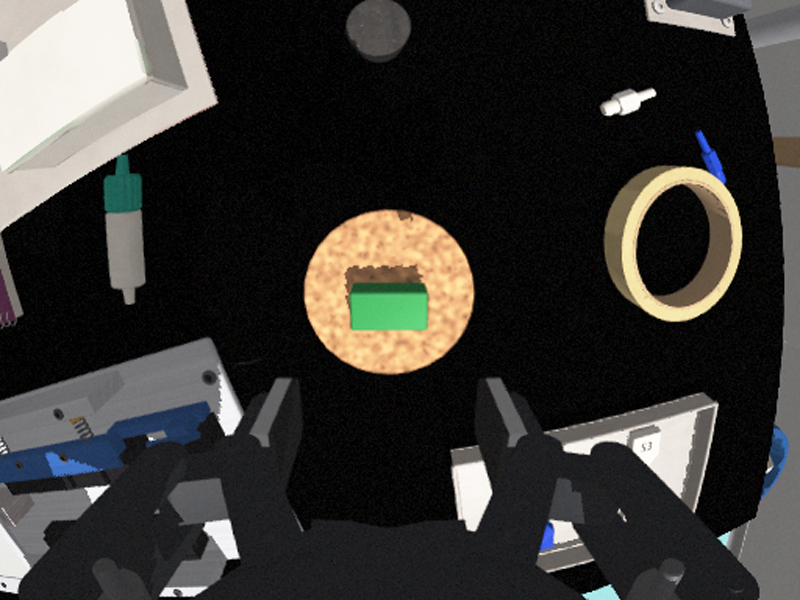

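View pics/k4.png

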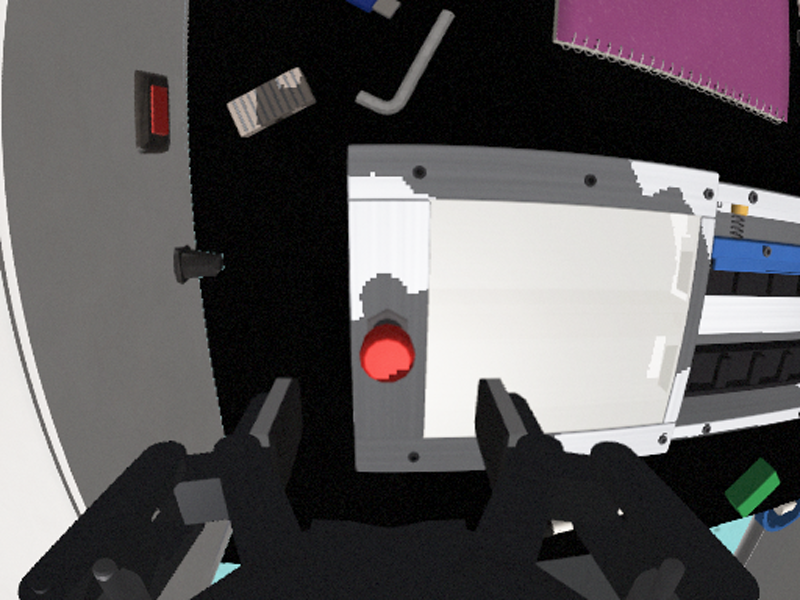

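Block central on the mat, catch shut, nest empty. Now close the cover.

Run:
```python
from h import *
Y=297
bot.move_ptp(F(11,Y,115),down(PSI)); h=bot.movel(F(11,Y,69),threshold=8); st(f'down {h}')
bot.grip(0.0,50); st('grip')
bot.movel(F(11,Y,78.5),max_speed=30); st('lift')
bot.movel(F(11,107.5,78.5),max_speed=80); st('slid')
print(bot.movel(F(11,104.5,78.5),max_speed=20,threshold=8)); st('stop')
bot.movel(F(11,107,78.5),max_speed=20)
print(bot.movel(F(11,107,69.3),max_speed=20,threshold=15)); st('low')
bot.grip(0.75); st('rel'); bot.movel(F(11,107,150)); st(); cap('wrist','c1')
```

```text
down False t 79.11 tcp [570.9 340.1  69.9] F [1.2 1.  0.6] op 0.702
grip t 79.53 tcp [571.3 340.5  70.6] F [-1.3 -0.4  5.9] op 0.282
lift t 79.99 tcp [570.9 340.   78.3] F [ 5.4  1.3 -5.5] op 0.279
slid t 82.51 tcp [567.8 151.   78.5] F [ 5.2  1.5 -6.1] op 0.28
True
stop t 82.72 tcp [568.  150.9  78. ] F [ 3.6  2.4 -6.2] op 0.279
True
low t 83.42 tcp [568.2 151.   70.6] F [-0.7  0.8  4.9] op 0.282
rel t 83.89 tcp [568.4 150.9  69.5] F [ 0.4 -0.4 -0.6] op 0.751
 t 84.58 tcp [566.9 149.9 149.4] F [1.1 0.6 0.4] op 0.749
```

View pics/c1.png

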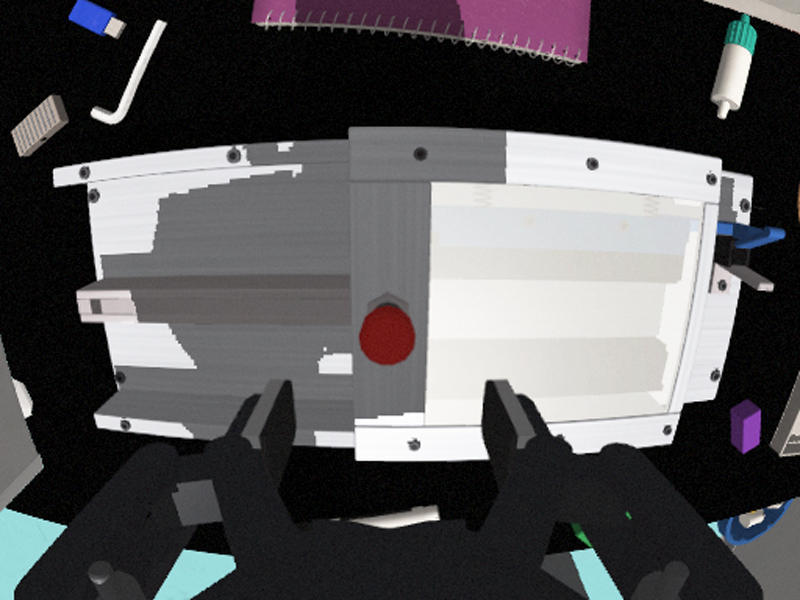

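Run:
```python
from h import *
a=cv2.imread('pics/a_side.png'); 
bot.move_ptp([430,-120,330],down(0)); im,m=cap('side','f1'); cap('scene','f2'); st()
def red(i):
    b=i.astype(int);k=(b[...,2]>130)&(b[...,1]<70)&(b[...,0]<70);v,u=np.nonzero(k[230:300,180:260]);return u.mean()+180,v.mean()+230,k[230:300,180:260].sum()
print(red(im),red(cv2.resize(a,(512,384),interpolation=cv2.INTER_AREA)))
k1=np.array(proj(m,F(11,107,88)));k2=np.array(proj(m,F(11,107,94)));print(k1,k2)
```

```text
t 89.41 tcp [ 430. -120.  330.] F [ 0.1 -1.1  0.5] op 0.754
(np.float64(218.82022471910113), np.float64(261.55056179775283), np.int64(89)) (np.float64(218.7840909090909), np.float64(261.60227272727275), np.int64(88))
[217.56931223 261.76627778] [217.45546351 259.59687382]
```

View pics/f1.png

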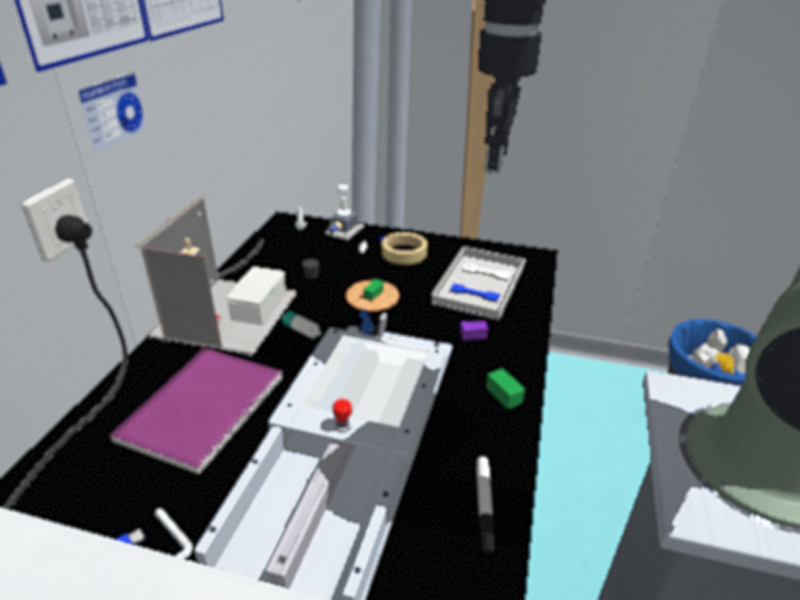

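View pics/f2.png

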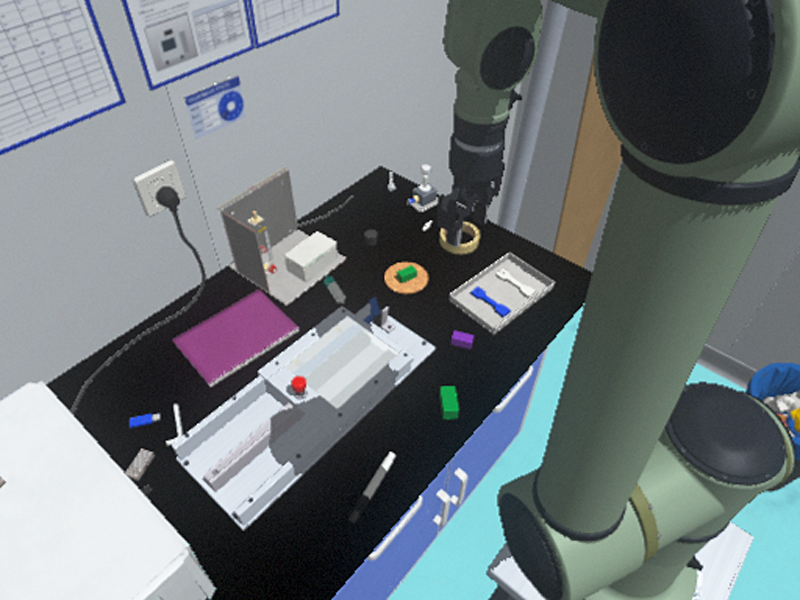

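Run:
```python
from h import *
bot.sign_off()
```

```text
the job is handed in; nothing more can be done
```

The whole sequence is done and I handed the job in at about 89 s of the 210 s. `sign_off` gives no verdict, so everything below rests on my own checks.

**What I did**
- **Cover:** I opened it by the lifted plunger until it locked at the end stop.
- **Green block:** I seated it right down between lug and pillar with about 19 N, let go, and it held the catch back alone.
- **Coupons:** Only two were in the nest, the blue S5 and the white/grey S3. I laid both in the tray about 85 mm apart. The catch was drawn clear of them, and the force readings as I lifted them stayed near zero.
- **Closing up:** I pulled the block out so the catch sprang shut, set the block on the mat, and closed and locked the cover.

**Last checks**
- In the side view the knob is within 0.1 pixel of where it started. That puts the cover shut and the plunger home.
- Both coupons look flat and apart in the tray.
- The block lies near the middle of the mat, and the nest is empty.
- The tape, filter and pen look unmoved. I checked these by eye only.
- The arm was raised clear of everything when I handed in.

I saw no knocked block and no slackened grip. No check failed or disagreed. While lowering the plunger to close, the move stopped early on its 15 N force limit. This was at the height where I had gripped it, so I took it as the pin being home.

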